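Clear jammed lugs from a crimping machine and restart it

ROBOT

A 6-joint arm with a two-finger parallel gripper is mounted at the origin on the work surface. World frame = base frame: x ahead of the robot, y to its left, z up, the work surface at z = 0. Lengths are in m, angles in rad, forces in N, time in s.
With the tool pointing down it reaches from about 0.2 to 0.875 m from the base axis. Payload 3.4 kg.
Tool frame: the origin (TCP) lies midway between the tips of the shut fingers; the grasp point (between the pads) lies 19 mm behind it (bot.grip_point_offset is the distance from the TCP to the grasp point, in m); z points along the fingers, y is the line along which they close (so a half turn about z gives the same grasp; the last joint's range is limited). The gripper opens to 94 mm and grips with 3 to 60 N. Pads are 16 mm wide; open, the fingers measure 119 mm over their backs; the gripper's body (75 mm by 177 mm) begins 78 mm behind the grasp point.
Start: joints at [-1.234, 0.276, 1.505, -0, 1.361, -0.121], TCP at [0.254, -0.516, 0.205] pointing down, gripper open.
Joint ranges: [-2.89, 2.89], [-0.75, 2.08], [0.22, 2.7], [-1.18, 4.32], [0.11, 2.71], [-2.7, 2.7]. Speed limits (rad/s): [2.57, 2.57, 3.14, 3.14, 3.14, 3.14].

INTERFACE

Orientations are given as a rotation vector (axis times angle).
In Python, from bench import bot gives the robot as it stands. The module is installed in compiled form; this text tells all that it offers.
- The arm moves only by the tool drive_tool, never from a script. Its arguments are lists of equal length, an entry for each row: "travel": the shift along the tool's x, y, z in cm, a list of three; "spin": the turn about the tool's z in rad. A call has 1 to 10 rows; each row shifts and turns the commanded pose from where the row before left it, along the tool's axes as they then stand; what a row does not reach is not made up. A row lasts 1/12 s, in which the tool goes at most 41.7 mm and 7.16 degrees, less where a joint would pass 70% of its speed; a pose out of reach is approached as far as the arm can. A call with a gripper value outside its range is refused whole. "jaw" is the finger opening in cm, from 0 to 9.4, set as the call begins (left out, the last holds). The fingers move at their own pace and stop on an object; "grip_force" is the grip in N (left out, the last holds). Time passes only in rows, so rows that do not move let the fingers close. It gives the time, the measured TCP pose, the force, the opening and the grip force at its end, in the units of the state.
- bot.get_obs(): the state, without advancing time (a new reading comes with each control period).
- bot.capture(name): name is "scene" or "side" or "wrist"; returns the picture (420x560x3 uint8, red, green, blue); there is no depth.
- bot.camera_info(name): a dict with "fx", "fy", "cx", "cy" (pixels), "R" (3x3) and "t" (3): a world point X has camera coordinates R X + t. Camera axes: x right, y down, z forward; pixel columns grow to the right and rows downward; lengths in m; the calibration is good to about 2 mm. A picture is of the moment at which its call begins: read the wrist's pose just before it. camera_info takes no time and is no camera call; for the wrist camera it gives the pose at the moment of the call.
- bot.finish_job(): hands the job in; it is judged then, once.
The state is a dict: "time_s": time; "q": joint angles; "qd": joint speeds; "effort": joint torques, N m; "position": TCP position; "ee_rot": TCP orientation; "ft_force": force on the tool from outside, world axes, zero at the start; "moment": the same for the moment, N m; "finger_gap": opening from 0.0 (shut) to 1.0 (fully open); "gripper_force": force on a finger pad.
Only numpy, scipy, OpenCV 4.12 (cv2) and the standard library are available. Lean on these libraries where they do the work, as an engineer would, in place of code of your own. Each camera call takes 0.05 s, during which the arm holds its last target. There are 200 camera calls.

TASK

Cable lugs are jammed in the feed lanes of the crimping machine: press STOP on the console first, then drag every jammed lug out of its lane with the hooked pick (fingers must not touch a lug that is still in a lane), put all the lugs in the steel reject tray and lay the pick back on its rubber mat, hook down. Then swing the guard shut, slide its bolt fully home into the keeper, and restart the machine by pressing RESET, INDEX and START, one at a time in that order and each right down; START must not be pressed before the bolt is home. Press no other key and leave the pliers, tape and carton where they are.

Things in the scene. Friction and masses are not known exactly. Their poses are not given: they have to be found in the camera images.
- machine: Blue bench crimping machine, fixed. Origin on the table under the lane mouths, +x into the machine, z up. Base x -100 to +285, y -128 to +108 mm, deck 45 mm above the table. Press housing from x = +115 mm on, 160 mm high (cap 202). Deck before the mouths (x -96 to 0) is a flat apron with lips 8 mm high at front and sides. Keeper: bracket at x +30, y -103 mm, 67 mm above the deck.
- lane_mouth (a point): Point at the lane mouths, on the floor of apron and lanes (level, 45 mm above the table); axes as the machine. Three straight open-topped lanes run from here (x = 0) to the housing (x = +115 mm): 20 mm wide, between steel rails 8 mm thick and 30 mm high, centre lines at y = -55, -10 and +35 mm. A lug counts as in its lane while its origin has x above 0 here.
- lug0: Copper cable lug, 35 g, in the lane at y = -55 mm (None: absent). 42 mm long, origin mid-underside, z up; flat palm 22 x 14 x 4 mm at -x (towards the mouth), round barrel of 12 mm diameter at +x (x -1 to +21 mm, axis 6 mm up). Lies loose along the lane, origin 32 to 62 mm in from the mouth. Easily grasped across y, 5 to 15 mm to +x of the origin (barrel).
- lug1: The same in the lane at y = -10 mm, if present.
- lug2: The same in the lane at y = +35 mm, if present.
- pick: Hooked pick, wooden T handle, 90 g, lying on the mat on T bar and hook tip. Origin on the mat under the grip, +x to the hook, z up. T bar 18 mm thick, 76 mm wide (y), at x = -85. Stem 14 mm wide (y), 18 deep, rises forward from it at 17 degrees to x = +20; grasp it across y at x = 0, its middle 36 mm up (centre of mass near). Then a 6 mm shank, axis 47 mm up, to x = +116, where the hook turns down.
- pick_tip (a point): Lowest point of the hook's tip: x = +120 mm, y = 0, z = 0 of the pick. The hook is 6 mm thick and hangs 44 mm below the shank.
- mat: Black rubber mat for the pick, fixed, 300 mm (x) by 140 mm (y), 4 mm thick. Origin at the centre of its underside.
- tray: Loose steel reject tray, 0.45 kg, 150 mm (x) by 120 mm (y) outside, 38 mm high, walls and floor 3 mm, open on top. Origin at the centre of its underside.
- guard (a joint): Angle of the clear guard, rad: 0 = shut, level over the lanes; 2.0 = fully open, leaning outwards past upright. Plate 104 mm (machine x +3 to +107) by 178 mm from hinge to free edge, 8 mm thick, 0.22 kg, hinged along x at the machine's +y side. Stiff hinge: stays put above 1.2, falls shut once pushed over towards -y below 0.9. Open, its edge is 270 mm above the table.
- guard_hinge (a point): Middle of the guard's hinge axis (along machine x), 86 mm above the table at machine x +55, y +92 mm; axes as the machine.
- bolt (a joint): Travel of the bolt on the guard, m: 0 = withdrawn, 0.026 = fully home in the keeper. With the guard shut it slides towards machine -y. Friction about 1.5 N.
- bolt_knob (a point): Point on the axis of the bolt's upright knob (12 mm diameter), 16 mm below its round top. With the guard shut the knob stands up 48 mm above the hinge axis, this point 32 mm above it; the guard's plate on the knob's +y side is flat but for a low bolt staple (19 mm above the hinge axis), so push the knob towards -y at this height.
- console: Grey operator console, fixed, 150 mm (x) by 230 mm (y). Origin at the centre of its underside; -x is its front, +y its left for the operator. Panel slopes 0.21 rad, lower at the front, 52 mm up at its middle. Five grey spring keys stand 10 mm proud: front row STOP (long bar) left, START (large round) right; back row three small square keys, RESET left, BATCH middle, INDEX right; behind them a display.
- stop (a joint): Travel of STOP, the long bar key (26 by 60 mm), front row left, m: 0 = up, 0.006 = right down (2 N to start moving it, 5 N at the bottom, pressed along or nearly along the panel's normal); it springs back up. Centre of its top when up: (-33, +55, 55) mm in the console's frame.
- start (a joint): Travel of START, the large round key (34 mm diameter), front row right, m: 0 = up, 0.006 = right down, spring as STOP. Centre of its top when up: (-33, -60, 55) mm in the console's frame.
- reset (a joint): Travel of RESET, small square key (22 mm), back row left, m: 0 = up, 0.006 = right down, spring as STOP. Centre of its top when up: (+19, +65, 66) mm in the console's frame.
- batch (a joint): Travel of BATCH, small square key (22 mm), back row middle, not to be pressed, m: 0 = up, 0.006 = right down, spring as STOP. Centre of its top when up: (+19, 0, 66) mm in the console's frame.
- index (a joint): Travel of INDEX, small square key (22 mm), back row right, m: 0 = up, 0.006 = right down, spring as STOP. Centre of its top when up: (+19, -65, 66) mm in the console's frame.
- pliers: Bystander: pliers with yellow handles, 150 mm long, lying on the table. Leave alone.
- tape: Bystander: white roll of tape, 90 mm across, 19 mm high. Leave alone.
- carton: Bystander: cardboard carton 90 x 120 x 60 mm. Leave alone.
Things that resemble listed ones, but are neither listed nor needed, are in the scene too. There is more than one size of the pick; the one meant has the size given above.

How it is judged:
On the way, in this order (a step that is already met when the one before it is completed fails the run):
1. STOP is pressed right down (value of joint stop above 0.0045 m and value of joint each of reset, index, start, batch below 0.002 m), for 0.05 s.
2. every lug lies in the reject tray and the pick lies hook down on its mat, both let go (x of lug0 in the frame of tray between -0.072 and 0.072 m and y of lug0 in the frame of tray between -0.057 and 0.057 m and z of lug0 in the frame of tray between 0 and 0.03 m and x of lug1 in the frame of tray between -0.072 and 0.072 m and y of lug1 in the frame of tray between -0.057 and 0.057 m and z of lug1 in the frame of tray between 0 and 0.03 m and x of lug2 in the frame of tray between -0.072 and 0.072 m and y of lug2 in the frame of tray between -0.057 and 0.057 m and z of lug2 in the frame of tray between 0 and 0.03 m and x of pick_tip in the frame of mat between -0.15 and 0.15 m and y of pick_tip in the frame of mat between -0.07 and 0.07 m and x of pick in the frame of mat between -0.066 and 0.066 m and y of pick in the frame of mat between -0.07 and 0.07 m and z of each of pick_tip, pick in the frame of mat below 0.012 m and angle between pick's own z axis and vertical below 0.15 rad and contact force between the fingers and lug0 below 0.05 N and contact force between the fingers and lug1 below 0.05 N and contact force between the fingers and lug2 below 0.05 N and contact force between the fingers and pick below 0.05 N), for 0.2 s.
3. the guard is shut (value of joint guard below 0.05 rad), for 0.2 s.
4. the bolt is fully home in the keeper, with the guard shut (value of joint guard below 0.05 rad and value of joint bolt above 0.0225 m), for 0.2 s.
5. RESET is pressed right down, alone (value of joint reset above 0.0045 m and value of joint each of stop, index, start, batch below 0.002 m), for 0.05 s.
6. INDEX is pressed right down, alone (value of joint index above 0.0045 m and value of joint each of stop, reset, start, batch below 0.002 m), for 0.05 s.
7. START is pressed right down, alone (value of joint start above 0.0045 m and value of joint each of stop, reset, index, batch below 0.002 m), for 0.05 s.
At the end, for the whole second after the job is handed in: All lugs present lie in the reject tray, below its rim, and the pick wholly on its mat, upright within 0.15 rad, all at rest; guard shut (below 0.05 rad), bolt home (over 22.5 of 26 mm), all keys up. A key counts as pressed at 4.5 of 6 mm with the others up (all of step 4 and x of lug0 in the frame of tray between -0.072 and 0.072 m and y of lug0 in the frame of tray between -0.057 and 0.057 m and z of lug0 in the frame of tray between 0 and 0.03 m and x of lug1 in the frame of tray between -0.072 and 0.072 m and y of lug1 in the frame of tray between -0.057 and 0.057 m and z of lug1 in the frame of tray between 0 and 0.03 m and x of lug2 in the frame of tray between -0.072 and 0.072 m and y of lug2 in the frame of tray between -0.057 and 0.057 m and z of lug2 in the frame of tray between 0 and 0.03 m and x of pick_tip in the frame of mat between -0.15 and 0.15 m and y of pick_tip in the frame of mat between -0.07 and 0.07 m and x of pick in the frame of mat between -0.066 and 0.066 m and y of pick in the frame of mat between -0.07 and 0.07 m and z of each of pick_tip, pick in the frame of mat below 0.012 m and angle between pick's own z axis and vertical below 0.15 rad and linear speed of each of lug0, lug1, lug2, pick below 0.02 m/s and value of joint each of stop, reset, index, start, batch below 0.002 m); the robot touches nothing.
It fails at once if fingers touch a lug that is still in its lane ((contact force between the fingers and lug0 above 0.3 N and x of lug0 in the frame of lane_mouth above 0 m and z of lug0 in the frame of lane_mouth below 0.03 m and y of lug0 in the frame of lane_mouth between -0.075 and 0.055 m) or (contact force between the fingers and lug1 above 0.3 N and x of lug1 in the frame of lane_mouth above 0 m and z of lug1 in the frame of lane_mouth below 0.03 m and y of lug1 in the frame of lane_mouth between -0.075 and 0.055 m) or (contact force between the fingers and lug2 above 0.3 N and x of lug2 in the frame of lane_mouth above 0 m and z of lug2 in the frame of lane_mouth below 0.03 m and y of lug2 in the frame of lane_mouth between -0.075 and 0.055 m)).
It fails at once if BATCH is pressed (value of joint batch above 0.003 m).
It fails at once if START is pressed before the guard is shut and bolted (value of joint start above 0.003 m and (value of joint guard above 0.05 rad or value of joint bolt below 0.0225 m)).
It fails at once if the pliers, tape or carton are moved more than 30 mm (distance of any of pliers, tape, carton from where it was at the start of the episode above 0.03 m).
Of lug0, lug1, lug2 only 1 to 3 are there at a start; the rules pass over those that are not, and their reading is None.
At some moment in a run one of tray may be knocked a few centimetres aside while the robot is not near it.
It also fails if it takes over 210 s, if anything falls off the work surface, if the arm or the gripper's body presses on something with over 40 N, if the wrist force passes 120 N, or if a joint passes its speed limit or range.

## Working session

There is one attempt and no reset: what is moved stays moved. The work goes in short steps, Python scripts to look and compute and a tool call to move; the robot and the scene stay as the last step left them, time stands still between calls to the robot, and variables do not carry over. Pictures are saved under pics/ and viewed, at most 14 in all, crops included, and the job is handed in when it is done.

Besides the shell and the picture viewer there is one more tool, called after ">>>" by a JSON object that holds its "fn" and its "kwargs", one argument or row to a line. drive_tool: Moves the arm, as the interface text tells. Its arguments: {"type":"object","properties":{"travel":{"type":"array"},"spin":{"type":"array"},"jaw":{"type":"number"},"grip_force":{"type":"number"}},"required":["travel","spin"]}

```bash
mkdir -p pics
cat > h.py <<'E'
import numpy as np, cv2
from bench import bot
from scipy.spatial.transform import Rotation as Rn
from scipy.optimize import least_squares
def snap(n,f):
    im=bot.capture(n); cv2.imwrite('pics/'+f,im[:,:,::-1]); return im
def proj(ci,X):
    c=np.atleast_2d(X)@np.array(ci['R']).T+np.array(ci['t'])
    return np.c_[ci['fx']*c[:,0]/c[:,2]+ci['cx'],ci['fy']*c[:,1]/c[:,2]+ci['cy']]
def ray(ci,px):
    R=np.array(ci['R']);d=R.T@np.array([(px[0]-ci['cx'])/ci['fx'],(px[1]-ci['cy'])/ci['fy'],1]);return -R.T@np.array(ci['t']),d
def onz(ci,px,z):
    o,d=ray(ci,px);return o+d*(z-o[2])/d[2]
def tri(*obs):
    A=[];b=[]
    for ci,px in obs:
        o,d=ray(ci,px);d=d/np.linalg.norm(d);P=np.eye(3)-np.outer(d,d);A.append(P);b.append(P@o)
    A=np.vstack(A);b=np.hstack(b);x=np.linalg.lstsq(A,b,rcond=None)[0]
    return x,np.linalg.norm(A@x-b)
E
python3 - <<'E'
from h import *
o=bot.get_obs();print({k:np.round(v,3) for k,v in o.items()},bot.grip_point_offset)
for n in ('scene','side','wrist'):
    im=snap(n,n+'0.png')
    ci=bot.camera_info(n);print(n,ci['fx'],-np.array(ci['R']).T@ci['t'],np.round(ci['R'],2).tolist())
a=cv2.imread('pics/scene0.png');cv2.imwrite('pics/scene0b.png',cv2.resize(a,(800,600),interpolation=3))
a=cv2.imread('pics/side0.png');cv2.imwrite('pics/side0b.png',cv2.resize(a,(800,600),interpolation=3))
E
```

```text
{'time_s': np.float64(0.0), 'q': array([-1.234,  0.277,  1.506, -0.   ,  1.361, -0.121]), 'qd': array([ 0.001,  0.001, -0.002,  0.001, -0.002,  0.001]), 'effort': array([-0.0000e+00, -4.0459e+01, -2.3723e+01,  7.0000e-02,  3.5000e-02,
       -0.0000e+00]), 'position': array([ 0.254, -0.515,  0.205]), 'ee_rot': array([-3.058, -0.712,  0.   ]), 'ft_force': array([-0.018, -0.086, -0.154]), 'moment': array([ 0.011, -0.034, -0.02 ]), 'gripper_force': np.float64(0.0), 'finger_gap': np.float64(0.999)} 0.0188
scene 426.96375919476054 [ 0.94643527 -0.39163982  0.96611627] [[0.69, 0.73, -0.0], [0.6, -0.57, -0.57], [-0.41, 0.39, -0.82]]
side 397.07476455818914 [ 0.15124273 -0.95589056  0.81931095] [[0.94, -0.35, 0.0], [-0.21, -0.55, -0.81], [0.28, 0.76, -0.59]]
wrist 353.1003144697079 [ 0.31305552 -0.4856379   0.38472405] [[0.44, -0.9, -0.0], [-0.87, -0.43, 0.23], [-0.21, -0.1, -0.97]]
```

View pics/scene0b.png

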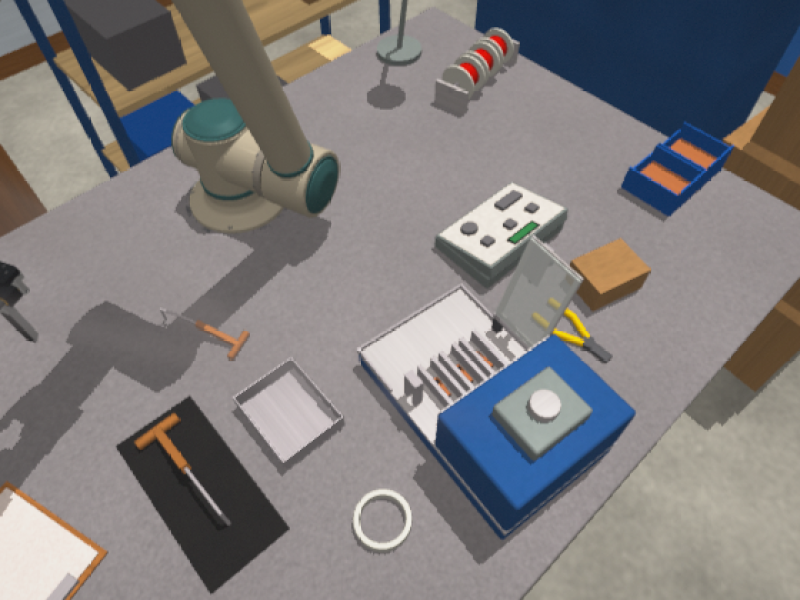

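View pics/side0b.png

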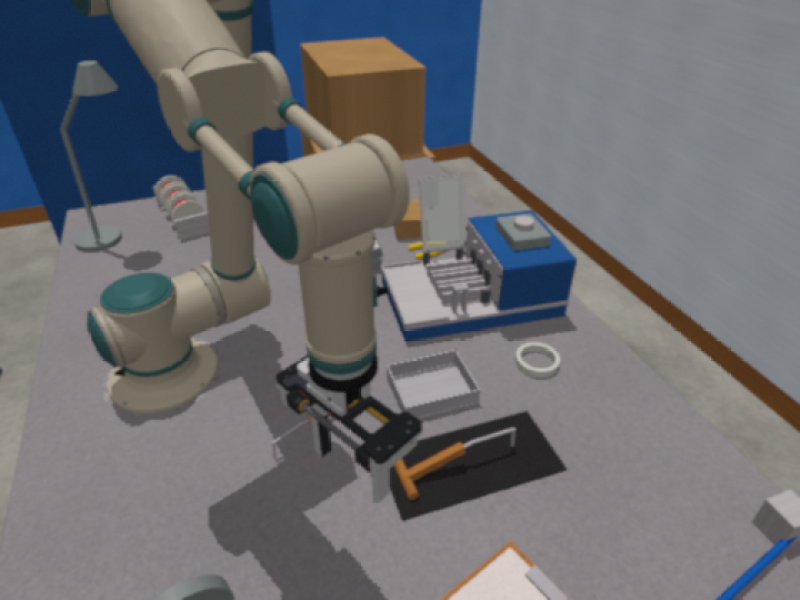

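The scene view shows two picks: a small one on the table (210,330) and a large one on the mat (185,460). It also shows the tray (288,410), machine (470,380) with the guard open, console (500,230), tape (382,520), pliers (580,335), carton (610,270), and blue bins that could pass for a tray (680,165). I choose the pick on the mat, to be confirmed in a crop. Next I'll compute rough poses.

Run:
```python
from h import *
ci=bot.camera_info('scene')
def q(n,z,*p):
    P=[onz(ci,(x*.7,y*.7),z) for x,y in p]
    print(n,[np.round(a[:2],3).tolist() for a in P],'sides',[round(float(np.linalg.norm(P[i]-P[i-1])),3) for i in range(len(P))])
q('mat',.004,(117,446),(190,397),(288,526),(212,592))
q('tray',.038,(233,402),(291,360),(343,416),(284,464))
q('lip front',.053,(360,352),(461,287))
q('housing205',.205,(437,408),(555,337),(635,408),(505,530))
q('housing160',.16,(437,408),(555,337),(635,408),(505,530))
q('console',.04,(435,238),(514,184),(567,210),(490,272))
q('pick T',.013,(137,443),(180,418)); q('tip',.005,(226,524))
q('small T',.02,(244,335),(233,357)); q('tip',.0,(164,324))
s=cv2.imread('pics/scene0.png')
a=cv2.resize(s[120:320,240:450],None,fx=3.8,fy=3.0,interpolation=3) if 0 else cv2.resize(s[110:310,240:450],(630,600),interpolation=3)
cv2.imwrite('pics/c1.png',a)
cv2.imwrite('pics/c2.png',cv2.resize(s[200:420,70:310],(654,600),interpolation=3))
```

```text
mat [[0.341, -0.477], [0.347, -0.341], [0.639, -0.35], [0.638, -0.486]] sides [0.297, 0.136, 0.292, 0.137]
tray [[0.426, -0.295], [0.428, -0.176], [0.571, -0.179], [0.57, -0.298]] sides [0.144, 0.119, 0.143, 0.12]
lip front [[0.506, -0.084], [0.53, 0.144]] sides [0.229, 0.229]
housing205 [[0.718, -0.117], [0.757, 0.089], [0.902, 0.078], [0.887, -0.171]] sides [0.178, 0.209, 0.146, 0.249]
housing160 [[0.704, -0.1], [0.745, 0.117], [0.9, 0.106], [0.884, -0.158]] sides [0.189, 0.221, 0.155, 0.264]
console [[0.405, 0.202], [0.414, 0.431], [0.539, 0.453], [0.538, 0.218]] sides [0.134, 0.23, 0.127, 0.235]
pick T [[0.364, -0.45], [0.375, -0.375]] sides [0.076, 0.076]
tip [[0.571, -0.417]] sides [0.0]
small T [[0.317, -0.202], [0.342, -0.243]] sides [0.048, 0.048]
tip [[0.18, -0.294]] sides [0.0]
```

View pics/c1.png

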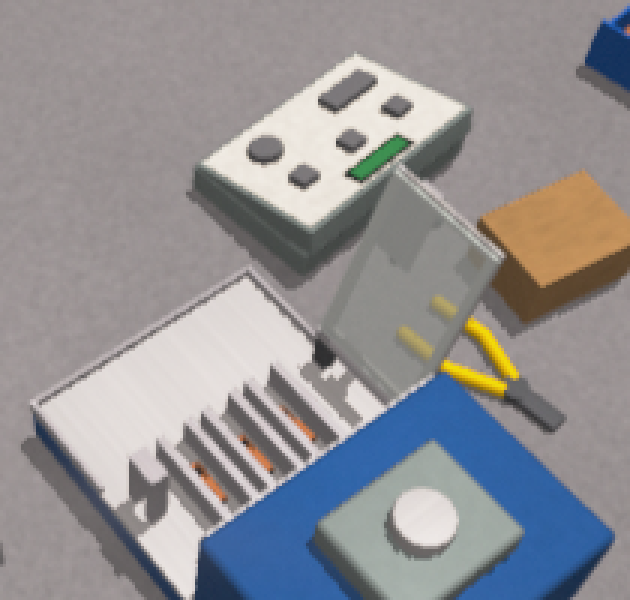

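View pics/c2.png

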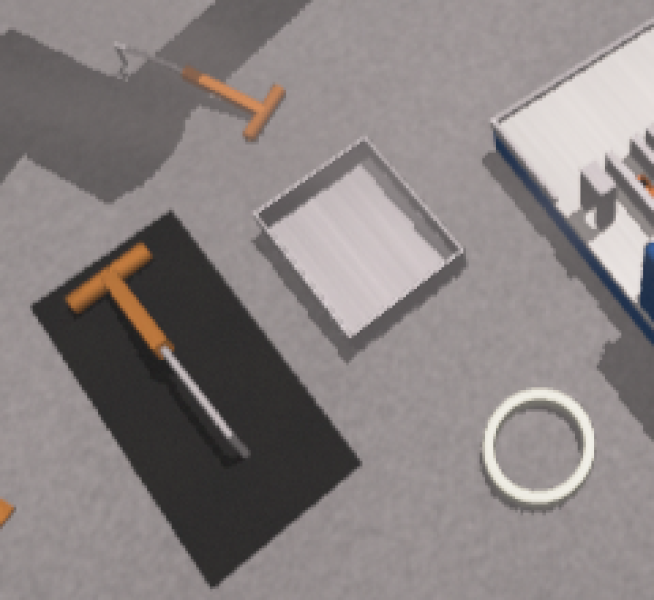

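The crops show all three lugs in their lanes, at crop pixels (207,480), (257,455) and (300,422). The mat pick's T bar measures 76 mm, which confirms it as the right one; the small one's bar is 48 mm. The console has STOP at (348,89), START at (265,149), RESET at (397,104), BATCH at (350,138) and INDEX at (303,174). I'm moving towards the console and levelling the yaw to 0.

>>> {"fn": "drive_tool", "kwargs": {
  "travel": [
    [0,0,-2],
    [0,0,-2],
    [0,0,-2],
    [0,0,-2],
    [3,-2.5,0],
    [3,-2.5,0],
    [3,-2.5,0],
    [2,-3.5,0],
    [1,-3.8,0],
    [1,-3.8,0]
  ],
  "spin": [0.115,0.114,0.114,0.114,0,0,0,0,0,0],
  "jaw": 0,
  "grip_force": 20
}}

```text
time_s: 0.98
position: [0.3847, -0.3279, 0.2848]
ee_rot: [-3.141, -0.001, 0.001]
ft_force: [1.3, 0.5, 1.2]
finger_gap: 0.328
gripper_force: 0.0
```

>>> {"fn": "drive_tool", "kwargs": {
  "travel": [
    [0,-4,0],
    [0,-4,0],
    [0,-4,0],
    [0,-4,0],
    [0,-4,0],
    [0,-4,0],
    [0,-4,0],
    [0,-4,0],
    [0,-4,0],
    [0,-4,0]
  ],
  "spin": [0,0,0,0,0,0,0,0,0,0]
}}

```text
time_s: 1.82
position: [0.3829, 0.0721, 0.2855]
ee_rot: [3.141, 0.001, 0.001]
ft_force: [1.7, -0.2, 0.2]
finger_gap: 0.004
gripper_force: 0.0
```

>>> {"fn": "drive_tool", "kwargs": {
  "travel": [
    [0,-4,0],
    [0,-4,0],
    [0,-4,0],
    [0,-4,0],
    [0,-4,0],
    [0,-4,0],
    [0,0,0]
  ],
  "spin": [0,0,0,0,0,0,0]
}}

```text
time_s: 2.4
position: [0.3829, 0.3168, 0.2845]
ee_rot: [-3.138, -0.011, 0.002]
ft_force: [0.4, -0.6, 0.8]
finger_gap: 0.002
gripper_force: 0.0
```

Run:
```python
from h import *
import json
ci=bot.camera_info('wrist');im=snap('wrist','w1.png');json.dump({k:np.array(v).tolist() for k,v in ci.items()},open('w1.json','w'))
K=np.array([[-33,55,55],[-33,-60,55],[19,65,66],[19,0,66],[19,-65,66]])/1e3
pix=np.array([[348,89],[265,149],[397,104],[350,138],[303,174]])/3+[240,110]
cs=bot.camera_info('scene')
def W(p):return np.c_[K[:,:2]@np.array([[np.cos(p[2]),np.sin(p[2])],[-np.sin(p[2]),np.cos(p[2])]])+p[:2],K[:,2]]
r=least_squares(lambda p:(proj(cs,W(p))-pix).ravel(),[.47,.32,0])
print(r.x,r.fun.round(1),W(r.x).round(3).tolist())
print('pred wrist',(proj(ci,W(r.x))*800/560).round(0).tolist())
cv2.imwrite('pics/w1b.png',cv2.resize(im[:,:,::-1],(800,600),interpolation=3))
```

```text
[ 0.47581934  0.32003339 -0.02159649] [-0.2 -0.1  0.1 -0.3 -0.2  0.2  0.2  0.2  0.   0. ] [[0.444, 0.376, 0.055], [0.442, 0.261, 0.055], [0.496, 0.385, 0.066], [0.495, 0.32, 0.066], [0.493, 0.255, 0.066]]
pred wrist [[328.0, 191.0], [473.0, 195.0], [313.0, 119.0], [400.0, 122.0], [486.0, 124.0]]
```

View pics/w1b.png

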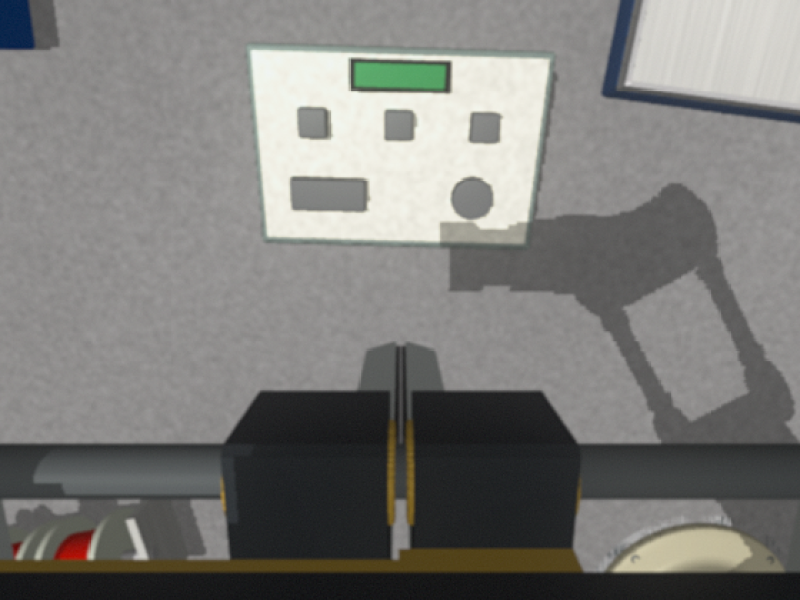

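The wrist view shows STOP (328,193), START (472,198), RESET (313,122), BATCH (399,125) and INDEX (485,127). All are within about 3 px of the predictions from the scene camera, so the two views agree to about 2 mm. Next I press STOP.

>>> {"fn": "drive_tool", "kwargs": {
  "travel": [
    [2,-2,1],
    [2,-2,2],
    [1.9,-1.9,2],
    [0,0,3.5],
    [0,0,3.5],
    [0,0,3.5],
    [0,0,3],
    [0,0,1.5],
    [0,0,0]
  ],
  "spin": [0,0,0,0,0,0,0,0,0]
}}

```text
time_s: 3.2
position: [0.4399, 0.3657, 0.0815]
ee_rot: [3.136, -0.001, -0.012]
ft_force: [0.2, 0.1, 0.3]
finger_gap: 0.003
gripper_force: 0.0
```

>>> {"fn": "drive_tool", "kwargs": {
  "travel": [
    [0,0,1],
    [0,0,0.5],
    [0,0,0.5],
    [0,0,0.3],
    [0,0,0.3],
    [0,0,0.3],
    [0,0,0],
    [0,0,0]
  ],
  "spin": [0,0,0,0,0,0,0,0]
}}

```text
time_s: 3.87
position: [0.443, 0.3696, 0.057]
ee_rot: [-3.141, -0.002, -0.002]
ft_force: [-0.1, -0.9, 3.1]
finger_gap: 0.007
gripper_force: 1.1
```

>>> {"fn": "drive_tool", "kwargs": {
  "travel": [
    [0,0,0.3],
    [0,0,0.3],
    [0,0,0.2],
    [0,0,0],
    [0,0,0]
  ],
  "spin": [0,0,0,0,0]
}}

```text
time_s: 4.28
position: [0.4442, 0.3697, 0.051]
ee_rot: [-3.14, -0.002, -0.007]
ft_force: [-1.0, -3.0, 16.7]
finger_gap: 0.007
gripper_force: 7.5
```

STOP bottomed out at 16.7 N. I'm retreating to look at the lanes.

>>> {"fn": "drive_tool", "kwargs": {
  "travel": [
    [0,0,-3],
    [0,0,-4],
    [0,0,-4],
    [0,0,-4],
    [0,0,-4],
    [0,0,-4],
    [0,0,-4],
    [0,0,-3],
    [0,2,0],
    [0,4,0]
  ],
  "spin": [0,0,0,0,0,0,0,0,0,0]
}}

```text
time_s: 5.12
position: [0.4432, 0.3124, 0.3494]
ee_rot: [-3.137, -0.009, -0.004]
ft_force: [2.3, -0.9, -0.4]
finger_gap: 0.003
gripper_force: 0.0
```

>>> {"fn": "drive_tool", "kwargs": {
  "travel": [
    [1,4,0],
    [1,4,0],
    [1,4,0],
    [1,4,0],
    [2,4,0],
    [2,4,0],
    [2,4,0],
    [0,0,0],
    [0,0,0]
  ],
  "spin": [0,0,0,0,0,0,0,0,0],
  "jaw": 5
}}

```text
time_s: 5.87
position: [0.5389, 0.0359, 0.347]
ee_rot: [-3.141, 0.005, 0.004]
ft_force: [-0.1, 0.1, -0.6]
finger_gap: 0.532
gripper_force: 0.0
```

Run:
```python
from h import *
import json
print(bot.get_obs()['position'])
ci=bot.camera_info('wrist');im=snap('wrist','w2.png');json.dump({k:np.array(v).tolist() for k,v in ci.items()},open('w2.json','w'))
cv2.imwrite('pics/w2b.png',cv2.resize(im[:,:,::-1],(800,600),interpolation=3))
```

```text
[0.53889797 0.03594299 0.34697652]
```

View pics/w2b.png

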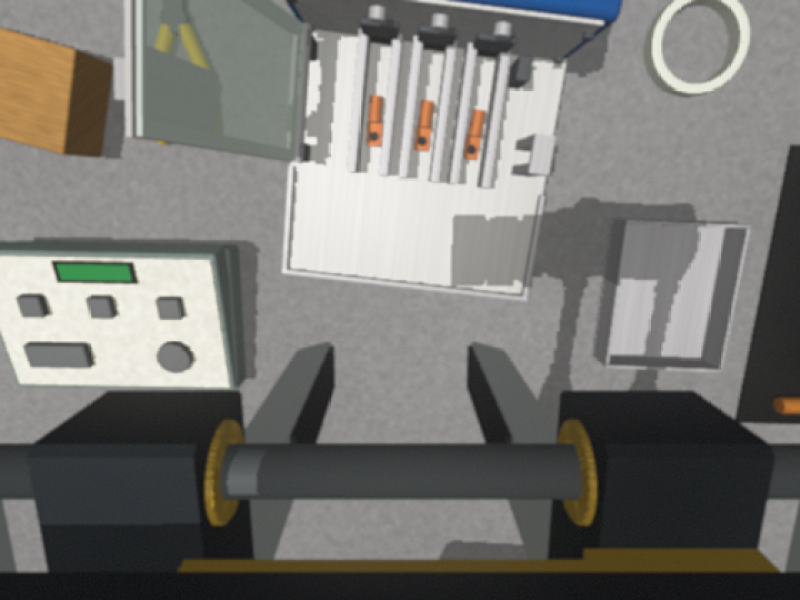

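Run:
```python
import cv2
a=cv2.imread('pics/w2.png')[15:215,190:400];cv2.imwrite('pics/c3.png',cv2.resize(a,(630,600),interpolation=2))
```

```text
(no output)
```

View pics/c3.png

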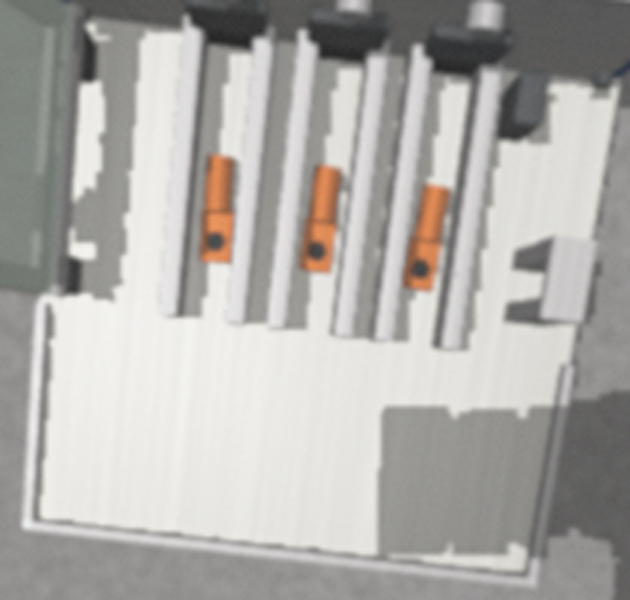

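The wrist view shows the rail ends and three lugs at crop pixels (217,210), (321,220) and (427,240), and the tray and console as expected. Next: fit the machine pose and move over the mat.

```bash
cat >> h.py <<'E'
import json
def ld(f): return {k:np.array(v) for k,v in json.load(open(f)).items()}
def tf(p,K):
    K=np.atleast_2d(K).astype(float);c,s=np.cos(p[2]),np.sin(p[2])
    return np.c_[K[:,0]*c-K[:,1]*s+p[0],K[:,0]*s+K[:,1]*c+p[1],K[:,2]]
def inv(p,X):
    X=np.atleast_2d(X);d=X[:,:2]-p[:2];c,s=np.cos(p[2]),np.sin(p[2]);return np.c_[d[:,0]*c+d[:,1]*s,-d[:,0]*s+d[:,1]*c,X[:,2]]
def fit(obs,x0):
    f=lambda p:np.concatenate([(proj(ci,tf(p,np.array(K)))-np.array(px)).ravel() for ci,K,px in obs])
    return least_squares(f,x0,loss='soft_l1')
E
python3 - <<'E'
from h import *
c=ld('w2.json')
px=np.array([[168,313],[235,321],[275,325],[342,334],[382,338],[452,347],[23,526],[535,583]])/3+[190,15]
K=np.array([[0,y,75] for y in (49,21,4,-24,-41,-69)]+[[-100,108,53],[-100,-128,53]])/1e3
r=fit([(c,K,px)],[.62,.03,-.1]);print(r.x,(proj(c,tf(r.x,K))-px).round(1).tolist())
cs=bot.camera_info('scene')
K2=np.array([[-100,-128,53],[-100,108,53]])/1e3;p2=np.array([[34,403],[250,268]])/3+[240,110]
print('scene check',(proj(cs,tf(r.x,K2))-p2).round(1).tolist())
r2=fit([(c,K,px),(cs,K2,p2)],r.x);print(r2.x)
for n,e,b in (('lug2',(216,261),(221,156)),('lug1',(317,271),(326,167)),('lug0',(419,289),(432,186))):
    print(n,'palm end',inv(r2.x,onz(c,np.array(e)/3+[190,15],.047))[0].round(4),'barrel far',inv(r2.x,onz(c,np.array(b)/3+[190,15],.055))[0].round(4))
np.save('mach.npy',r2.x)
E
```

```text
[ 0.61101984  0.03047489 -0.11712593] [[-0.3, -0.0], [-0.1, -0.0], [0.2, 0.2], [0.2, -0.1], [0.5, 0.1], [-0.6, -0.2], [-0.4, -0.1], [0.4, 0.2]]
scene check [[-2.3, 0.0], [-0.8, -0.9]]
[ 0.61113958  0.03051414 -0.11846956]
lug2 palm end [0.0243 0.0327 0.047 ] barrel far [0.0657 0.0344 0.055 ]
lug1 palm end [ 0.0252 -0.0113  0.047 ] barrel far [ 0.0664 -0.0096  0.055 ]
lug0 palm end [ 0.0229 -0.0564  0.047 ] barrel far [ 0.0641 -0.0547  0.055 ]
```

>>> {"fn": "drive_tool", "kwargs": {
  "travel": [
    [-1,4,0],
    [-1,4,0],
    [-1,4,0],
    [-1,4,0],
    [-1,4,0],
    [-1,4,0],
    [-1,4,0],
    [-1,4,0],
    [0,4,0],
    [0,4,0]
  ],
  "spin": [0,0,0,0,0,0,0,0,0,0]
}}

```text
time_s: 6.75
position: [0.4589, -0.3618, 0.3491]
ee_rot: [-3.141, -0.005, -0.002]
ft_force: [0.2, -0.4, 0.6]
finger_gap: 0.535
gripper_force: 0.0
```

>>> {"fn": "drive_tool", "kwargs": {
  "travel": [
    [-1,2,2],
    [-1,1,3],
    [-1,0,3],
    [-1,0,0],
    [-1,0,0],
    [0,0,0],
    [0,0,0]
  ],
  "spin": [0,0,0,0,0,0,0]
}}

```text
time_s: 7.33
position: [0.4101, -0.3925, 0.2714]
ee_rot: [3.138, 0.003, 0.006]
ft_force: [0.2, 0.9, 0.0]
finger_gap: 0.535
gripper_force: 0.0
```

Run:
```python
from h import *
print(bot.get_obs()['position'])
ci=bot.camera_info('wrist');im=snap('wrist','w3.png');json.dump({k:np.array(v).tolist() for k,v in ci.items()},open('w3.json','w'))
cv2.imwrite('pics/w3b.png',cv2.resize(im[:,:,::-1],(800,600),interpolation=3))
```

```text
[ 0.41009296 -0.39250604  0.27142572]
```

View pics/w3b.png

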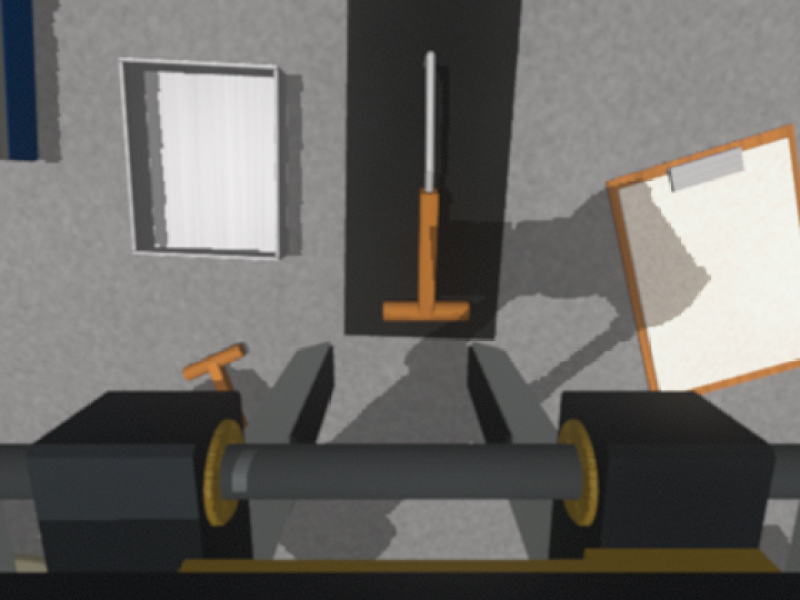

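The pick lies nearly along x: T bar ends at (383,311) and (469,311), stem front at (429,190), shank end at (430,54). The tray rim corners are (121,60), (278,67), (134,252) and (279,258). Next: measure the pick from both views.

Run:
```python
from h import *
c=ld('w3.json');cs=bot.camera_info('scene');s=.7
cc=lambda x,y:np.array([x,y])/np.array([654/240,600/220])+[70,200]
for n,w,d in (('stemfront',(429,190),(163,350)),('T ctr',(426,311),(109,278)),('shank end',(430,54),(243,442)),):
    X,e=tri((c,np.array(w)*s),(cs,cc(*d)));print(n,X.round(4),round(e,4))
K=np.array([[-85,38,13+4],[-85,-38,13+4],[119,0,51]])/1e3
px=np.array([[383,311],[469,311],[430,54]])*s
r=fit([(c,K,px)],[.45,-.4,0]);print('pick',r.x,r.fun.round(1))
K=np.array([[-75,60,38],[75,60,38],[-75,-60,38],[75,-60,38]])/1e3
px=np.array([[134,252],[121,60],[279,258],[278,67]])*s
ps=np.array([[291,360],[343+0,416],[233,402],[284,464]])*s
ps=np.array([[291,360],[343,416],[233,402],[284,464]])*s
r=fit([(c,K,px),(cs,K,ps)],[.5,-.24,0]);print('tray',r.x,r.fun.round(1))
K=np.array([[-150,70,4],[-150,-70,4]])/1e3
px=np.array([[345,333],[495,339]])*s
ps=np.array([[190,397],[117,446]])*s
r=fit([(c,K,px),(cs,K,ps)],[.49,-.41,0]);print('mat',r.x,r.fun.round(1))
```

```text
stemfront [ 0.4734 -0.4151  0.0441] 0.0004
T ctr [ 0.3665 -0.4157  0.0087] 0.0007
shank end [ 0.5749 -0.4123  0.0327] 0.0042
pick [ 0.45265147 -0.41514747  0.0073531 ] [ 0.1  0.9 -0.2  0.4  0.  -1.3]
tray [ 0.49494052 -0.23700485 -0.04268343] [-0.4  0.7 -1.7 -3.7  0.7  0.9  0.1 -3.1 -0.6 -2.  -0.2  0.8 -1.4 -2.7
 -1.3 -0.2]
mat [ 0.49164572 -0.41743001 -0.0437986 ] [-0.9 -0.3  0.  -0.1 -0.5 -0.5 -1.8  0.4]
```

>>> {"fn": "drive_tool", "kwargs": {
  "travel": [
    [1.5,1,3],
    [1.5,1,4],
    [1.3,0.25,4],
    [0,0,4],
    [0,0,3],
    [0,0,2],
    [0,0,1],
    [0,0,0],
    [0,0,0]
  ],
  "spin": [0,0,0,0,0,0,0,0,0]
}}

```text
time_s: 8.13
position: [0.4524, -0.4152, 0.0623]
ee_rot: [3.14, 0.002, 0.003]
ft_force: [0.7, -0.1, 0.9]
finger_gap: 0.529
gripper_force: 0.0
```

>>> {"fn": "drive_tool", "kwargs": {
  "travel": [
    [0,0,2],
    [0,0,1.5],
    [0,0,0.5],
    [0,0,0],
    [0,0,0]
  ],
  "spin": [0,0,0,0,0]
}}

```text
time_s: 8.55
position: [0.452, -0.4154, 0.0226]
ee_rot: [3.139, 0.001, 0.003]
ft_force: [0.8, 0.3, 0.3]
finger_gap: 0.533
gripper_force: 0.0
```

>>> {"fn": "drive_tool", "kwargs": {
  "travel": [
    [0,0,0],
    [0,0,0],
    [0,0,0],
    [0,0,0],
    [0,0,0],
    [0,0,0],
    [0,0,0],
    [0,0,0]
  ],
  "spin": [0,0,0,0,0,0,0,0],
  "jaw": 0,
  "grip_force": 45
}}

```text
time_s: 9.22
position: [0.4512, -0.4148, 0.0211]
ee_rot: [3.141, 0.001, 0.0]
ft_force: [-0.4, -0.9, 1.6]
finger_gap: 0.146
gripper_force: 45.0
```

>>> {"fn": "drive_tool", "kwargs": {
  "travel": [
    [0,0,-1],
    [0,0,-2],
    [0,0,-3],
    [0,0,-4],
    [0,0,-4],
    [0,0,-2],
    [0,0,0],
    [0,0,0]
  ],
  "spin": [0,0,0,0,0,0,0,0]
}}

```text
time_s: 9.88
position: [0.4513, -0.4146, 0.1823]
ee_rot: [3.14, 0.001, 0.003]
ft_force: [-0.3, -0.6, -2.0]
finger_gap: 0.148
gripper_force: 45.0
```

The pick is held: gap 13.7 mm, force 45 N. I'm turning it to the machine's yaw and hovering over lane 0.

>>> {"fn": "drive_tool", "kwargs": {
  "travel": [
    [0,0,-1],
    [0,0,-0.8],
    [0,-3,0],
    [0,-4,0],
    [0,-4,0],
    [0,-4,0],
    [0,-4,0],
    [0,-4,0],
    [1,-4,0],
    [1,-4,0]
  ],
  "spin": [0.0625,0.0625,0,0,0,0,0,0,0,0]
}}

```text
time_s: 10.72
position: [0.5072, -0.1068, 0.1965]
ee_rot: [-3.134, 0.196, 0.008]
ft_force: [1.0, 0.4, -2.3]
finger_gap: 0.144
gripper_force: 45.0
```

>>> {"fn": "drive_tool", "kwargs": {
  "travel": [
    [1,-4,0],
    [1,-3,1],
    [1,-1.6,2],
    [0.8,-1,2],
    [0,0,1.5],
    [0,0,0],
    [0,0,0]
  ],
  "spin": [0,0,0,0,0,0,0]
}}

```text
time_s: 11.3
position: [0.5567, -0.0183, 0.1313]
ee_rot: [-3.135, 0.194, 0.01]
ft_force: [0.6, -0.3, -2.1]
finger_gap: 0.144
gripper_force: 45.0
```

Run:
```python
from h import *
o=bot.get_obs();print(o['position'],o['ee_rot'])
ci=bot.camera_info('wrist');im=snap('wrist','w4.png');json.dump({k:np.array(v).tolist() for k,v in ci.items()},open('w4.json','w'))
cv2.imwrite('pics/w4b.png',cv2.resize(im[0:240,140:420,::-1],(700,600),interpolation=3))
m=np.load('mach.npy');print('tip mach',inv(m,o['position']+[.1207,-.0144,-.017]))
```

```text
[ 0.55667613 -0.01828655  0.13130207] [-3.13516902  0.19425825  0.01019119]
tip mach [[ 0.07324212 -0.05492902  0.11430207]]
```

View pics/w4b.png

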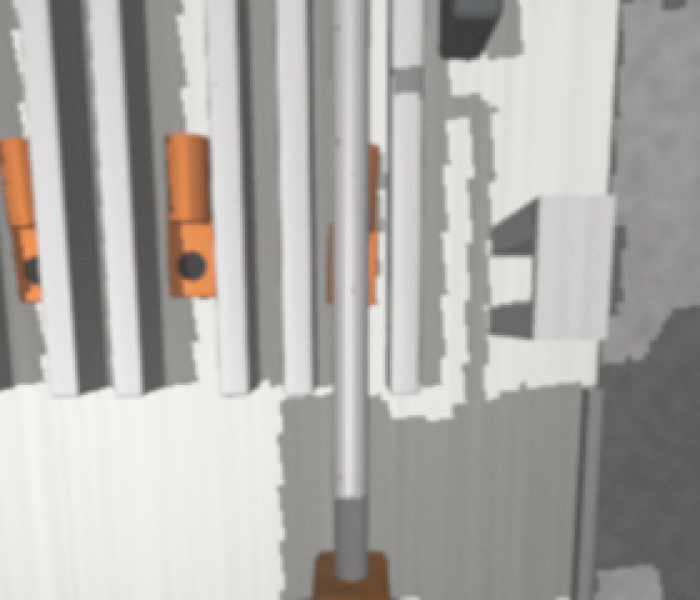

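The shank (column 350) is centred over lane 0 between its rails (298 and 405). I'm descending behind the lug.

>>> {"fn": "drive_tool", "kwargs": {
  "travel": [
    [0.4,0,1],
    [0,0,2],
    [0,0,2],
    [0,0,1],
    [0,0,0.5],
    [0,0,0],
    [0,0,0]
  ],
  "spin": [0,0,0,0,0,0,0]
}}

```text
time_s: 11.93
position: [0.5635, -0.0196, 0.0695]
ee_rot: [3.135, -0.196, 0.002]
ft_force: [-0.4, 0.2, -0.0]
finger_gap: 0.143
gripper_force: 45.0
```

>>> {"fn": "drive_tool", "kwargs": {
  "travel": [
    [0,0,0.4],
    [0,0,0],
    [-1,0,0],
    [-1.3,0,0],
    [-1.6,0,0],
    [-1.6,0,0],
    [-1.6,0,0],
    [-1.6,0,0],
    [-1.6,0,0],
    [0,0,0]
  ],
  "spin": [0,0,0,0,0,0,0,0,0,0]
}}

```text
time_s: 12.77
position: [0.4561, -0.0056, 0.065]
ee_rot: [-3.135, 0.194, 0.006]
ft_force: [-1.0, 1.3, -0.6]
finger_gap: 0.145
gripper_force: 45.0
```

Run:
```python
from h import *
o=bot.get_obs();print(o['position'],o['ee_rot'],o['ft_force'])
ci=bot.camera_info('wrist');im=snap('wrist','w5.png');json.dump({k:np.array(v).tolist() for k,v in ci.items()},open('w5.json','w'))
cv2.imwrite('pics/w5b.png',cv2.resize(im[0:240,140:420,::-1],(700,600),interpolation=3))
m=np.load('mach.npy');print('tip mach',inv(m,o['position']+[.1207,-.0144,-.017]))
```

```text
[ 0.45613703 -0.00563802  0.0650318 ] [-3.13525991  0.19442496  0.00610234] [-1.00471383  1.34211638 -0.55243191]
tip mach [[-0.02808723 -0.05425213  0.0480318 ]]
```

View pics/w5b.png

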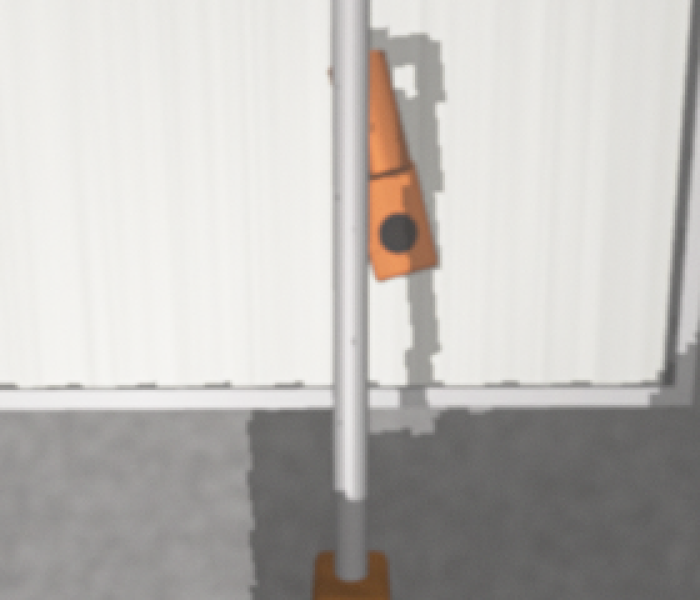

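Lug0 is out on the apron, at crop (395,170), slightly turned. Next is lug1: lift, cross to lane y=-10 and lower.

>>> {"fn": "drive_tool", "kwargs": {
  "travel": [
    [0,0,-2.5],
    [0,0,-3],
    [2,-1.4,0],
    [3,-1.5,0],
    [3,-1.5,0],
    [2.9,0,0],
    [0,0,0],
    [0,0,2],
    [0,0,2],
    [0,0,0]
  ],
  "spin": [0,0,0,0,0,0,0,0,0,0]
}}

```text
time_s: 13.65
position: [0.5718, 0.0237, 0.0765]
ee_rot: [3.135, -0.195, -0.011]
ft_force: [-0.5, -0.2, -1.7]
finger_gap: 0.145
gripper_force: 45.0
```

Run:
```python
from h import *
o=bot.get_obs();print(o['position'],o['ee_rot'],o['ft_force'])
m=np.load('mach.npy');print('tip mach',inv(m,o['position']+[.1207,-.0144,-.017]))
```

```text
[0.57184892 0.02371431 0.07645434] [ 3.13543163 -0.19509961 -0.01102864] [-0.51488144 -0.20742322 -1.7287871 ]
tip mach [[ 0.08334437 -0.01142924  0.05945434]]
```

>>> {"fn": "drive_tool", "kwargs": {
  "travel": [
    [0,0,0.8],
    [0,0,0.35],
    [0,0,0],
    [-1,0,0],
    [-1.6,0,0],
    [-1.7,0,0],
    [-1.7,0,0],
    [-1.7,0,0],
    [-1.7,0,0],
    [-1.6,0,0]
  ],
  "spin": [0,0,0,0,0,0,0,0,0,0]
}}

```text
time_s: 14.48
position: [0.4642, 0.0374, 0.0694]
ee_rot: [3.135, -0.195, 0.003]
ft_force: [0.2, 0.8, -1.4]
finger_gap: 0.146
gripper_force: 45.0
```

>>> {"fn": "drive_tool", "kwargs": {
  "travel": [
    [0,0,0],
    [0,0,-2.5],
    [0,0,-3],
    [2,-1.4,0],
    [3,-1.5,0],
    [3,-1.5,0],
    [2.7,0,0],
    [0,0,0],
    [0,0,2],
    [0,0,2]
  ],
  "spin": [0,0,0,0,0,0,0,0,0,0]
}}

```text
time_s: 15.32
position: [0.5788, 0.0676, 0.0844]
ee_rot: [-3.135, 0.195, -0.007]
ft_force: [-0.2, -0.9, -1.4]
finger_gap: 0.143
gripper_force: 45.0
```

Run:
```python
from h import *
o=bot.get_obs();print(o['position'],o['ee_rot'],o['ft_force'])
m=np.load('mach.npy');print('tip mach',inv(m,o['position']+[.1207,-.0144,-.017]))
```

```text
[0.57883174 0.06758591 0.08440731] [-3.13544069  0.19500355 -0.0068101 ] [-0.1861283  -0.88728964 -1.35276204]
tip mach [[0.08509295 0.03296016 0.06740731]]
```

>>> {"fn": "drive_tool", "kwargs": {
  "travel": [
    [0,0,1.2],
    [0,0,0.7],
    [0,0,0],
    [-1,0,0],
    [-1.6,0,0],
    [-1.7,0,0],
    [-1.7,0,0],
    [-1.7,0,0],
    [-1.7,0,0],
    [-1.6,0,0]
  ],
  "spin": [0,0,0,0,0,0,0,0,0,0]
}}

```text
time_s: 16.15
position: [0.4668, 0.0814, 0.0655]
ee_rot: [3.136, -0.195, 0.004]
ft_force: [0.5, -1.1, -1.0]
finger_gap: 0.147
gripper_force: 45.0
```

>>> {"fn": "drive_tool", "kwargs": {
  "travel": [
    [0,0,0],
    [0,0,-2.5],
    [0,0,-4],
    [-2,0,-4],
    [-4,0,-3],
    [-4,0,0],
    [-2,0,0],
    [0,0,0],
    [0,0,0]
  ],
  "spin": [0,0,0,0,0,0,0,0,0]
}}

```text
time_s: 16.9
position: [0.3567, 0.0953, 0.1928]
ee_rot: [-3.135, 0.194, -0.006]
ft_force: [1.0, 0.8, 0.1]
finger_gap: 0.141
gripper_force: 45.0
```

Run:
```python
from h import *
o=bot.get_obs();print(o['position'],o['ee_rot'],o['ft_force'])
ci=bot.camera_info('wrist');im=snap('wrist','w6.png');json.dump({k:np.array(v).tolist() for k,v in ci.items()},open('w6.json','w'))
cv2.imwrite('pics/w6b.png',cv2.resize(im[:,:,::-1],(800,600),interpolation=3))
```

```text
[0.35672946 0.09530659 0.19279038] [-3.13526645  0.19400897 -0.00617082] [1.03439096 0.76865454 0.10562006]
```

View pics/w6b.png

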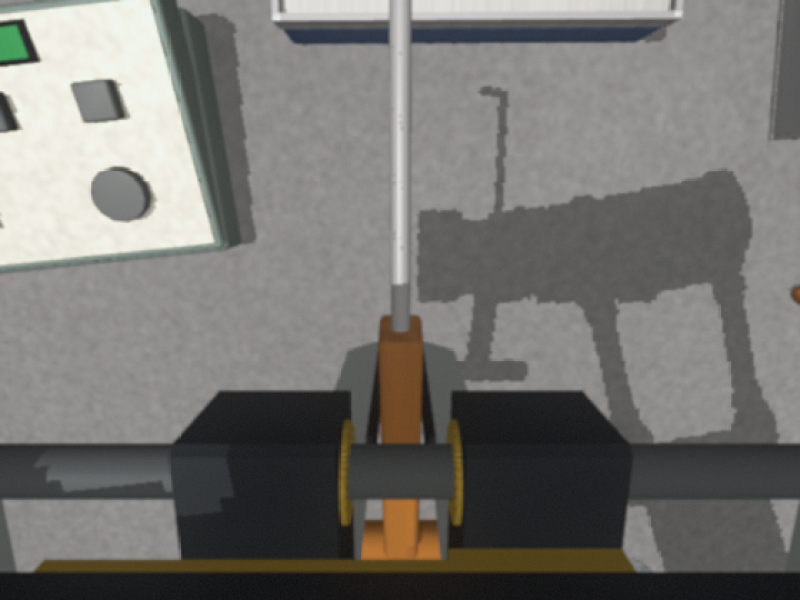

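This picture shows only the pick, the console and the apron's front lip at row 15; I backed off too far. I'll locate the lugs by colour in the scene camera instead.

```bash
cat >> h.py <<'E'
def lugs(name,fn):
    ci=bot.camera_info(name);im=snap(name,fn);m=np.load('mach.npy')
    h=cv2.cvtColor(im,cv2.COLOR_RGB2HSV)
    k=((h[...,0]<16)&(h[...,1]>120)&(h[...,2]>70)).astype(np.uint8)
    n,l,s,c=cv2.connectedComponentsWithStats(k)
    for i in range(1,n):
        if s[i,4]<12: continue
        ys,xs=np.nonzero(l==i)
        P=np.array([onz(ci,(x,y),.051) for x,y in zip(xs,ys)])
        M=inv(m,P)[:,:2];(cx,cy),(a,b),g=cv2.minAreaRect((M*1e3).astype(np.float32))
        mm=M.mean(0)
        if abs(mm[0])<.14 and abs(mm[1])<.14:
            u=np.linalg.svd(M-mm,full_matrices=False)[2][0];u*=np.sign(u[0])
            print(name,s[i,4],'mach',round(cx),round(cy),'size',round(a),round(b),'yaw',round(float(np.arctan2(u[1],u[0])),2),'world',(P.mean(0)).round(3))
E
python3 -c "
from h import *
lugs('scene','s2.png');lugs('side','d2.png')"
```

```text
scene 52 mach -44 55 size 12 38 yaw -1.11 world [0.574 0.09  0.051]
scene 52 mach -47 5 size 11 37 yaw -0.81 world [0.564 0.041 0.051]
scene 59 mach -52 -61 size 38 12 yaw 0.37 world [ 0.552 -0.024  0.051]
side 13 mach -46 49 size 9 27 yaw -0.84 world [0.572 0.084 0.051]
side 17 mach -49 1 size 10 32 yaw -0.54 world [0.563 0.036 0.051]
side 21 mach -54 -65 size 40 9 yaw 0.46 world [ 0.55  -0.028  0.051]
```

All three are out of their lanes. I'm taking the pick back to the mat.

>>> {"fn": "drive_tool", "kwargs": {
  "travel": [
    [0,0,0],
    [0,0,0],
    [0,4,0],
    [0,4,0],
    [0,4,0],
    [0,4,0],
    [0,4,0],
    [1,4,0],
    [1,4,0],
    [1,4,0]
  ],
  "spin": [-0.0625,-0.0625,0,0,0,0,0,0,0,0]
}}

```text
time_s: 17.88
position: [0.3875, -0.2281, 0.1913]
ee_rot: [3.142, -0.001, 0.001]
ft_force: [-0.2, 0.4, -1.0]
finger_gap: 0.146
gripper_force: 45.0
```

>>> {"fn": "drive_tool", "kwargs": {
  "travel": [
    [2,4,0],
    [2,4,0],
    [2,4,2],
    [0.4,4,3],
    [0,3,3],
    [0,0,2.5],
    [0,0,0],
    [0,0,0]
  ],
  "spin": [0,0,0,0,0,0,0,0]
}}

```text
time_s: 18.55
position: [0.4438, -0.3958, 0.093]
ee_rot: [-3.137, 0.0, 0.005]
ft_force: [-0.0, 0.2, -0.3]
finger_gap: 0.145
gripper_force: 45.0
```

>>> {"fn": "drive_tool", "kwargs": {
  "travel": [
    [0.7,1.9,1],
    [0,0,2],
    [0,0,1.5],
    [0,0,1],
    [0,0,0.8],
    [0,0,0],
    [0,0,0]
  ],
  "spin": [0,0,0,0,0,0,0]
}}

```text
time_s: 19.13
position: [0.452, -0.415, 0.0331]
ee_rot: [3.141, 0.002, 0.001]
ft_force: [-0.2, 0.3, -0.4]
finger_gap: 0.146
gripper_force: 45.0
```

>>> {"fn": "drive_tool", "kwargs": {
  "travel": [
    [0,0,0.4],
    [0,0,0.4],
    [0,0,0.2],
    [0,0,0.1],
    [0,0,0],
    [0,0,0]
  ],
  "spin": [0,0,0,0,0,0]
}}

```text
time_s: 19.63
position: [0.4515, -0.4151, 0.0214]
ee_rot: [3.141, 0.001, 0.0]
ft_force: [0.2, 0.4, -1.0]
finger_gap: 0.145
gripper_force: 45.0
```

>>> {"fn": "drive_tool", "kwargs": {
  "travel": [
    [0,0,0],
    [0,0,0],
    [0,0,0],
    [0,0,0],
    [0,0,0],
    [0,0,-1],
    [0,0,-3],
    [0,0,-4],
    [0,0,-4],
    [0,0,-4]
  ],
  "spin": [0,0,0,0,0,0,0,0,0,0],
  "jaw": 4,
  "grip_force": 15
}}

```text
time_s: 20.47
position: [0.4512, -0.4147, 0.1837]
ee_rot: [3.141, 0.001, 0.0]
ft_force: [1.3, -0.5, -1.0]
finger_gap: 0.427
gripper_force: 0.0
```

>>> {"fn": "drive_tool", "kwargs": {
  "travel": [
    [0,-3,-3],
    [0,-4,-3],
    [0,-4,-3],
    [0,-4,-2],
    [0,-4,0],
    [0,-4,0],
    [0,-4,0],
    [0,-4,0],
    [0,-4,0],
    [0,-4,0]
  ],
  "spin": [0,0,0,0,0,0,0,0,0,0]
}}

```text
time_s: 21.3
position: [0.4506, -0.0397, 0.2804]
ee_rot: [3.141, 0.001, 0.003]
ft_force: [1.4, 0.9, -1.1]
finger_gap: 0.425
gripper_force: 0.0
```

>>> {"fn": "drive_tool", "kwargs": {
  "travel": [
    [0,-1,0],
    [0,0,0],
    [0,0,0],
    [0,0,0]
  ],
  "spin": [0,0,0,0]
}}

```text
time_s: 21.63
position: [0.4514, -0.0329, 0.2796]
ee_rot: [3.14, -0.0, 0.001]
ft_force: [-0.5, -0.8, -0.1]
finger_gap: 0.425
gripper_force: 0.0
```

Run:
```python
from h import *
o=bot.get_obs();print(o['position'],o['ee_rot'],o['finger_gap'])
lugs('wrist','w7.png');ci=bot.camera_info('wrist');json.dump({k:np.array(v).tolist() for k,v in ci.items()},open('w7.json','w'))
a=cv2.imread('pics/w7.png')
s=bot.capture('scene')[200:420,70:310,::-1]
c=np.zeros((600,800,3),np.uint8);c[:337,:]=cv2.resize(a[:236],(800,337),interpolation=2);c[340:600,:284]=cv2.resize(s,(284,260),interpolation=3)
cv2.imwrite('pics/w7b.png',c)
```

```text
[ 0.45141083 -0.0328904   0.27964985] [ 3.14023303e+00 -1.38286190e-04  6.75113808e-04] 0.4245786293218286
wrist 336 mach -45 54 size 12 39 yaw -1.03 world [0.573 0.089 0.051]
wrist 329 mach -48 5 size 12 40 yaw -0.74 world [0.564 0.041 0.051]
wrist 312 mach -53 -61 size 40 12 yaw 0.27 world [ 0.552 -0.023  0.051]
```

View pics/w7b.png

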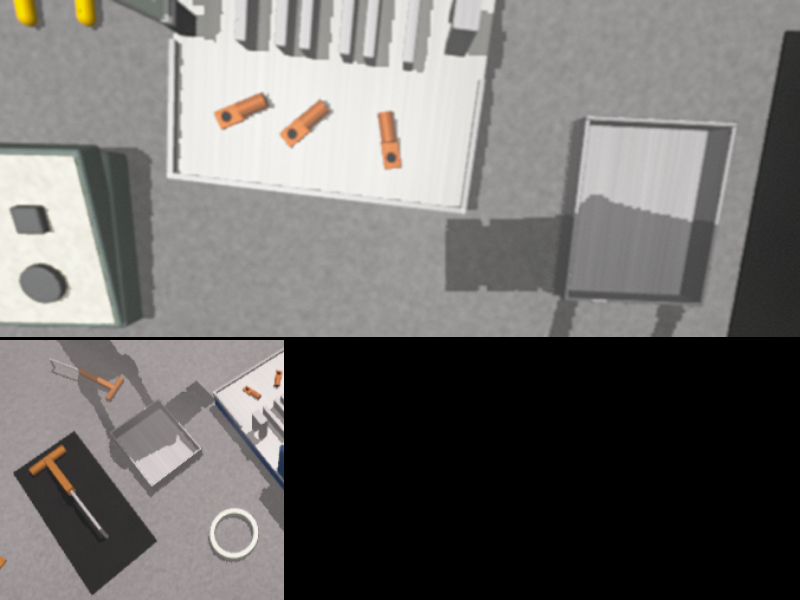

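All three lugs lie on the apron at (390,140), (305,122) and (241,110). The pick is back on its mat, and the tray corners are (586,118), (735,124), (566,298) and (703,302). Next: grasp targets.

```bash
cat >> h.py <<'E'
def go(x,y,z,yaw):
    o=bot.get_obs();R=Rn.from_rotvec(o['ee_rot']).as_matrix();y0=np.arctan2(R[1,0],R[0,0])
    d=np.array([x,y,z])-o['position'];c,s=np.cos(yaw),np.sin(yaw)
    print('to',np.round([x,y,z,yaw],3),'spin',round(float(y0-yaw),3),'then travel cm',np.round([100*(d[0]*c+d[1]*s),100*(d[0]*s-d[1]*c),-100*d[2]],2))
E
python3 - <<'E'
from h import *
m=np.load('mach.npy');c=ld('w7.json')
K=np.array([[75,60,38],[75,-60,38],[-75,60,38],[-75,-60,38]])/1e3
px=np.array([[586,118],[735,124],[566,298],[703,302]])*.7
r=fit([(c,K,px)],[.5,-.24,0]);print('tray',r.x,r.fun.round(1))
for n,x,y,g,k in (('lug0',-53,-61,.27,8),('lug1',-48,5,-.74,8),('lug2',-45,54,-1.03,0)):
    w=tf(m,[(x+k*np.cos(g))/1e3,(y+k*np.sin(g))/1e3,.047])[0];yaw=g+m[2] if n!='lug2' else m[2]
    print(n);go(w[0],w[1],.049,yaw)
E
```

```text
tray [ 0.49300437 -0.23633554 -0.03557808] [-0.5 -1.   0.9 -1.4 -0.9  2.5  0.5  2.9]
lug0
to [ 0.559 -0.023  0.049  0.152] spin -0.153 then travel cm [10.82  0.58 23.04]
lug1
to [ 0.569  0.035  0.049 -0.858] spin 0.857 then travel cm [  2.54 -13.39  23.04]
lug2
to [ 0.573  0.089  0.049 -0.118] spin 0.117 then travel cm [ 10.61 -13.61  23.04]
```

>>> {"fn": "drive_tool", "kwargs": {
  "travel": [
    [0,0,0],
    [0,0,0],
    [3,0.2,3],
    [3,0.2,3],
    [3,0.2,3],
    [1.8,0,3],
    [0,0,3],
    [0,0,2],
    [0,0,0],
    [0,0,0]
  ],
  "spin": [-0.076,-0.076,0,0,0,0,0,0,0,0],
  "jaw": 2.8
}}

```text
time_s: 22.57
position: [0.5566, -0.0225, 0.11]
ee_rot: [-3.132, -0.237, 0.005]
ft_force: [1.4, 0.8, 0.6]
finger_gap: 0.303
gripper_force: 0.0
```

```bash
python3 -c "
from h import *
go(.559,-.023,.049,.152)"
```

```text
to [ 0.559 -0.023  0.049  0.152] spin -0.001 then travel cm [0.23 0.09 6.1 ]
```

>>> {"fn": "drive_tool", "kwargs": {
  "travel": [
    [0.1,0,2],
    [0,0,2],
    [0,0,1],
    [0,0,0.6],
    [0,0,0.4],
    [0,0,0]
  ],
  "spin": [0,0,0,0,0,0]
}}

```text
time_s: 23.07
position: [0.5586, -0.0214, 0.0516]
ee_rot: [3.132, 0.239, 0.001]
ft_force: [-0.7, -0.2, -0.8]
finger_gap: 0.299
gripper_force: 0.0
```

>>> {"fn": "drive_tool", "kwargs": {
  "travel": [
    [0,0,0],
    [0,0,0],
    [0,0,0],
    [0,0,0],
    [0,0,0],
    [0,0,0]
  ],
  "spin": [0,0,0,0,0,0],
  "jaw": 0,
  "grip_force": 20
}}

```text
time_s: 23.57
position: [0.5589, -0.0212, 0.0519]
ee_rot: [3.132, 0.24, 0.003]
ft_force: [0.0, 0.4, 5.8]
finger_gap: 0.112
gripper_force: 20.1
```

>>> {"fn": "drive_tool", "kwargs": {
  "travel": [
    [0,0,-1],
    [0,0,-3],
    [0,0,-4],
    [0,0,-3],
    [0,0,0]
  ],
  "spin": [0,0,0,0,0]
}}

```text
time_s: 23.98
position: [0.5622, -0.0215, 0.168]
ee_rot: [3.13, 0.24, 0.019]
ft_force: [1.3, 0.2, 0.4]
finger_gap: 0.113
gripper_force: 19.8
```

```bash
python3 -c "
from h import *
p=[.493,-.2363,-.0356]
w=tf(p,[.04,0.0,0])[0];go(w[0],w[1],.020,.152)"
```

```text
to [ 0.533 -0.238  0.02   0.152] spin 0.001 then travel cm [-6.17 20.93 14.8 ]
```

>>> {"fn": "drive_tool", "kwargs": {
  "travel": [
    [-1,3,0],
    [-1,4,0],
    [-1,4,0],
    [-1,4,1],
    [-1,4,2],
    [-1.2,1.9,3],
    [0,0,3],
    [0,0,3],
    [0,0,0],
    [0,0,0]
  ],
  "spin": [0,0,0,0,0,0,0,0,0,0]
}}

```text
time_s: 24.82
position: [0.5275, -0.2318, 0.0416]
ee_rot: [-3.13, -0.239, 0.006]
ft_force: [0.4, 0.1, 0.1]
finger_gap: 0.112
gripper_force: 19.8
```

```bash
python3 -c "
from h import *
p=[.493,-.2363,-.0356]
w=tf(p,[.04,0.0,0])[0];go(w[0],w[1],.016,.152);snap('side','d3.png');snap('wrist','w8.png');print(bot.get_obs()['finger_gap'])"
```

```text
to [ 0.533 -0.238  0.016  0.152] spin 0.0 then travel cm [0.45 0.67 2.56]
0.10404878283281141
```

>>> {"fn": "drive_tool", "kwargs": {
  "travel": [
    [0,0.6,1],
    [0,0,0.8],
    [0,0,0.6],
    [0,0,0],
    [0,0,0],
    [0,0,0]
  ],
  "spin": [0,0,0,0,0,0]
}}

```text
time_s: 25.42
position: [0.5301, -0.2385, 0.0192]
ee_rot: [3.132, 0.24, 0.0]
ft_force: [0.1, 0.5, -0.1]
finger_gap: 0.109
gripper_force: 19.8
```

>>> {"fn": "drive_tool", "kwargs": {
  "travel": [
    [0,0,0],
    [0,0,0],
    [0,0,0],
    [0,0,0],
    [0,0,-2],
    [0,0,-4],
    [0,0,-4],
    [0,0,-3],
    [0,0,0],
    [0,0,0]
  ],
  "spin": [0,0,0,0,0,0,0,0,0,0],
  "jaw": 2.8
}}

```text
time_s: 26.25
position: [0.5312, -0.2392, 0.1514]
ee_rot: [3.129, 0.24, 0.006]
ft_force: [-0.2, 0.2, -1.3]
finger_gap: 0.301
gripper_force: 0.0
```

```bash
cat >> h.py <<'E'
def oranges():
    ci=bot.camera_info('scene');im=bot.capture('scene');h=cv2.cvtColor(im,cv2.COLOR_RGB2HSV)
    k=((h[...,0]<16)&(h[...,1]>120)&(h[...,2]>70)).astype(np.uint8)
    n,l,s,c=cv2.connectedComponentsWithStats(k)
    for i in range(1,n):
        if 15<s[i,4]<400: print(s[i,4],c[i].round(),'z.05',onz(ci,c[i],.05)[:2].round(3),'z.01',onz(ci,c[i],.009)[:2].round(3))
    return im
E
python3 -c "
from h import *
oranges()
go(.569,.035,.14,-.858)"
```

```text
133 [41. 29.] z.05 [-0.739 -0.039] z.01 [-0.815 -0.023]
68 [350.  30.] z.05 [0.057 0.788] z.01 [0.017 0.841]
80 [340.  39.] z.05 [0.07  0.718] z.01 [0.031 0.767]
90 [329.  49.] z.05 [0.086 0.646] z.01 [0.048 0.692]
257 [547.  60.] z.05 [0.647 1.143] z.01 [0.633 1.212]
259 [485. 107.] z.05 [0.626 0.781] z.01 [0.612 0.834]
182 [  6. 117.] z.05 [-0.371 -0.33 ] z.01 [-0.43  -0.327]
316 [465. 124.] z.05 [0.626 0.671] z.01 [0.612 0.719]
255 [552. 217.] z.05 [0.974 0.537] z.01 [0.975 0.578]
51 [320. 223.] z.05 [0.573 0.09 ] z.01 [0.557 0.112]
16 [544. 222.] z.05 [0.965 0.509] z.01 [0.966 0.55 ]
51 [304. 232.] z.05 [0.564 0.042] z.01 [0.547 0.061]
128 [159. 238.] z.05 [ 0.326 -0.237] z.01 [ 0.298 -0.23 ]
115 [534. 239.] z.05 [0.973 0.443] z.01 [0.974 0.48 ]
363 [535. 253.] z.05 [0.995 0.406] z.01 [0.997 0.442]
62 [209. 299.] z.05 [ 0.541 -0.246] z.01 [ 0.523 -0.239]
to [ 0.569  0.035  0.14  -0.858] spin 1.011 then travel cm [-18.13 -20.85   0.93]
```

Lug0 is in the tray at (0.523, -0.239). Next is lug1.

>>> {"fn": "drive_tool", "kwargs": {
  "travel": [
    [0,0,0],
    [0,0,0],
    [0,0,0],
    [0,0,0],
    [0,0,0],
    [0,0,0],
    [0,0,0],
    [0,0,0],
    [0,0,0],
    [0,0,0]
  ],
  "spin": [0.112,0.112,0.112,0.112,0.112,0.112,0.112,0.112,0.115,0]
}}

```text
time_s: 27.13
position: [0.5286, -0.2378, 0.1467]
ee_rot: [-2.855, 1.31, 0.007]
ft_force: [-0.1, 0.9, 0.8]
finger_gap: 0.298
gripper_force: 0.0
```

>>> {"fn": "drive_tool", "kwargs": {
  "travel": [
    [-2.2,-2.5,0],
    [-2.2,-2.6,0],
    [-2.3,-2.6,0],
    [-2.3,-2.6,0],
    [-2.3,-2.6,0],
    [-2.3,-2.6,0],
    [-2.3,-2.6,0],
    [-2.2,-2.7,0],
    [0,0,0],
    [0,0,0]
  ],
  "spin": [0,0,0,0,0,0,0,0,0,0]
}}

```text
time_s: 27.97
position: [0.5681, 0.036, 0.1476]
ee_rot: [2.859, -1.298, -0.004]
ft_force: [-0.9, -0.4, -0.3]
finger_gap: 0.297
gripper_force: 0.0
```

```bash
python3 -c "
from h import *
go(.569,.035,.047,-.858)"
```

```text
to [ 0.569  0.035  0.047 -0.858] spin 0.006 then travel cm [ 0.14  0.   10.06]
```

>>> {"fn": "drive_tool", "kwargs": {
  "travel": [
    [0,0,3],
    [0,0,3],
    [0,0,2],
    [0,0,1.2],
    [0,0,0.6],
    [0,0,0],
    [0,0,0],
    [0,0,0]
  ],
  "spin": [0,0,0,0,0,0,0,0]
}}

```text
time_s: 28.63
position: [0.5698, 0.0338, 0.0519]
ee_rot: [-2.856, 1.307, -0.003]
ft_force: [0.6, 0.2, 0.5]
finger_gap: 0.294
gripper_force: 0.0
```

>>> {"fn": "drive_tool", "kwargs": {
  "travel": [
    [0,0,0.3],
    [0,0,0.1],
    [0,0,0]
  ],
  "spin": [0,0,0]
}}

```text
time_s: 28.88
position: [0.5692, 0.0344, 0.0474]
ee_rot: [-2.857, 1.307, -0.001]
ft_force: [-0.0, -1.4, 0.2]
finger_gap: 0.3
gripper_force: 0.0
```

>>> {"fn": "drive_tool", "kwargs": {
  "travel": [
    [0,0,0],
    [0,0,0],
    [0,0,0],
    [0,0,0],
    [0,0,0],
    [0,0,0]
  ],
  "spin": [0,0,0,0,0,0],
  "jaw": 0
}}

```text
time_s: 29.38
position: [0.5692, 0.0344, 0.0473]
ee_rot: [-2.857, 1.307, -0.001]
ft_force: [-0.1, 0.0, 1.5]
finger_gap: 0.123
gripper_force: 26.2
```

>>> {"fn": "drive_tool", "kwargs": {
  "travel": [
    [0,0,-1],
    [0,0,-3],
    [0,0,-4],
    [0,0,-2],
    [0,0,0]
  ],
  "spin": [0,0,0,0,0]
}}

```text
time_s: 29.8
position: [0.5727, 0.0343, 0.153]
ee_rot: [-2.853, 1.305, -0.016]
ft_force: [0.9, -0.6, -0.1]
finger_gap: 0.12
gripper_force: 26.2
```

```bash
python3 -c "
from h import *
p=[.493,-.2363,-.0356]
w=tf(p,[-.015,0.0,0])[0];go(w[0],w[1],.016,-.86);oranges()" | tail -12
```

```text
133 [41. 29.] z.05 [-0.739 -0.039] z.01 [-0.815 -0.023]
69 [350.  30.] z.05 [0.057 0.788] z.01 [0.017 0.841]
153 [543.  59.] z.05 [0.633 1.137] z.01 [0.619 1.205]
255 [485. 107.] z.05 [0.627 0.781] z.01 [0.612 0.833]
186 [  6. 117.] z.05 [-0.37 -0.33] z.01 [-0.429 -0.327]
315 [465. 124.] z.05 [0.626 0.671] z.01 [0.612 0.719]
203 [433. 179.] z.05 [0.686 0.419] z.01 [0.675 0.456]
227 [553. 215.] z.05 [0.972 0.544] z.01 [0.974 0.586]
65 [307. 208.] z.05 [0.517 0.098] z.01 [0.498 0.12 ]
51 [320. 223.] z.05 [0.573 0.09 ] z.01 [0.557 0.112]
168 [156. 236.] z.05 [ 0.314 -0.238] z.01 [ 0.286 -0.231]
64 [209. 299.] z.05 [ 0.541 -0.245] z.01 [ 0.523 -0.239]
```

>>> {"fn": "drive_tool", "kwargs": {
  "travel": [
    [1.8,3,0],
    [2,3.5,0],
    [2,3.5,0],
    [2,3.5,0],
    [2,3.5,0],
    [2,3.5,1],
    [1.5,3,2],
    [1,1.3,3],
    [0,0,3],
    [0,0,0]
  ],
  "spin": [0,0,0,0,0,0,0,0,0,0]
}}

```text
time_s: 30.68
position: [0.4692, -0.2338, 0.0509]
ee_rot: [-2.853, 1.31, 0.022]
ft_force: [-0.9, 0.0, -0.8]
finger_gap: 0.12
gripper_force: 26.2
```

```bash
python3 -c "
from h import *
p=[.493,-.2363,-.0356]
w=tf(p,[-.015,0.0,0])[0];go(w[0],w[1],.018,-.86);snap('scene','s9.png')"
```

```text
to [ 0.478 -0.236  0.018 -0.86 ] spin -0.001 then travel cm [ 0.72 -0.54  3.29]
```

>>> {"fn": "drive_tool", "kwargs": {
  "travel": [
    [0.5,-0.4,1],
    [0,0,1],
    [0,0,0.8],
    [0,0,0.4],
    [0,0,0],
    [0,0,0]
  ],
  "spin": [0,0,0,0,0,0]
}}

```text
time_s: 31.23
position: [0.4814, -0.2368, 0.0252]
ee_rot: [2.857, -1.306, 0.0]
ft_force: [-0.8, -0.4, -0.6]
finger_gap: 0.12
gripper_force: 26.2
```

>>> {"fn": "drive_tool", "kwargs": {
  "travel": [
    [0,0,0],
    [0,0,0],
    [0,0,0],
    [0,0,0],
    [0,0,-2],
    [0,0,-4],
    [0,0,-4],
    [0,0,-3],
    [0,0,0],
    [0,0,0]
  ],
  "spin": [0,0,0,0,0,0,0,0,0,0],
  "jaw": 2.8
}}

```text
time_s: 32.07
position: [0.4823, -0.2379, 0.1573]
ee_rot: [2.856, -1.307, 0.008]
ft_force: [0.2, 0.1, -0.6]
finger_gap: 0.297
gripper_force: 0.0
```

```bash
python3 -c "
from h import *
go(.574,.088,.14,-.118)
oranges()" | tail -6
```

```text
247 [552. 216.] z.05 [0.972 0.541] z.01 [0.973 0.582]
51 [320. 223.] z.05 [0.573 0.09 ] z.01 [0.557 0.112]
23 [555. 244.] z.05 [1.016 0.468] z.01 [1.019 0.506]
16 [162. 248.] z.05 [ 0.353 -0.247] z.01 [ 0.327 -0.24 ]
64 [199. 283.] z.05 [ 0.494 -0.238] z.01 [ 0.474 -0.231]
64 [209. 299.] z.05 [ 0.541 -0.245] z.01 [ 0.523 -0.239]
```

Both are in the tray. Next is lug2, taken at machine yaw with a wide jaw so the gripper clears the guard.

>>> {"fn": "drive_tool", "kwargs": {
  "travel": [
    [0,0,0],
    [0,0,0],
    [0,0,0],
    [0,0,0],
    [0,0,0],
    [0,0,0],
    [0,0,0],
    [0,-3,0],
    [0,-4,0],
    [0,-4,0]
  ],
  "spin": [-0.105,-0.105,-0.105,-0.106,-0.106,-0.106,-0.106,0,0,0],
  "jaw": 6
}}

```text
time_s: 32.95
position: [0.4928, -0.1269, 0.1526]
ee_rot: [-3.134, 0.192, 0.007]
ft_force: [1.1, 0.3, 0.6]
finger_gap: 0.64
gripper_force: 0.0
```

>>> {"fn": "drive_tool", "kwargs": {
  "travel": [
    [1,-4,0],
    [1,-4,0],
    [1,-4,0],
    [1,-4,0],
    [1,-4,0],
    [0.3,-2.4,0],
    [0,0,0],
    [0,0,0]
  ],
  "spin": [0,0,0,0,0,0,0,0]
}}

```text
time_s: 33.62
position: [0.5721, 0.0892, 0.1527]
ee_rot: [3.135, -0.183, -0.007]
ft_force: [0.0, -0.1, -0.4]
finger_gap: 0.637
gripper_force: 0.0
```

```bash
python3 -c "
from h import *
go(.574,.088,.0465,-.118);lugs('wrist','w9.png')"
```

```text
to [ 0.574  0.088  0.046 -0.118] spin 0.002 then travel cm [ 0.2   0.09 10.62]
wrist 513 mach -44 54 size 12 40 yaw -1.13 world [0.574 0.089 0.051]
```

>>> {"fn": "drive_tool", "kwargs": {
  "travel": [
    [0.2,0,3],
    [0,0,3],
    [0,0,2],
    [0,0,1.4],
    [0,0,0.8],
    [0,0,0.4],
    [0,0,0],
    [0,0,0]
  ],
  "spin": [0,0,0,0,0,0,0,0]
}}

```text
time_s: 34.33
position: [0.5759, 0.0873, 0.0496]
ee_rot: [3.136, -0.189, 0.001]
ft_force: [0.1, 0.7, -0.6]
finger_gap: 0.638
gripper_force: 0.0
```

>>> {"fn": "drive_tool", "kwargs": {
  "travel": [
    [0,0,0],
    [0,0,0],
    [0,0,0],
    [0,0,0],
    [0,0,0],
    [0,0,0],
    [0,0,0],
    [0,0,0]
  ],
  "spin": [0,0,0,0,0,0,0,0],
  "jaw": 0
}}

```text
time_s: 35.0
position: [0.5757, 0.088, 0.0494]
ee_rot: [3.136, -0.187, 0.001]
ft_force: [-0.1, -0.4, 1.9]
finger_gap: 0.224
gripper_force: 20.0
```

The gap stopped at 21 mm, so the lug turned only partly. I'm opening and re-measuring.

>>> {"fn": "drive_tool", "kwargs": {
  "travel": [
    [0,0,0],
    [0,0,0],
    [0,0,0],
    [0,0,-3],
    [0,0,-4],
    [0,0,-3],
    [0,0,0],
    [0,0,0]
  ],
  "spin": [0,0,0,0,0,0,0,0],
  "jaw": 4
}}

```text
time_s: 35.67
position: [0.5767, 0.0884, 0.1508]
ee_rot: [-3.135, 0.187, -0.006]
ft_force: [-0.2, -0.7, -0.8]
finger_gap: 0.426
gripper_force: 0.0
```

```bash
python3 -c "
from h import *
lugs('wrist','w10.png');lugs('scene','s10.png');go(.574,.088,.0465,-.118)"
```

```text
wrist 525 mach -45 62 size 12 40 yaw -1.06 world [0.573 0.097 0.051]
scene 47 mach -47 62 size 12 37 yaw -1.03 world [0.573 0.098 0.051]
to [ 0.574  0.088  0.046 -0.118] spin -0.001 then travel cm [-0.04  0.02 10.14]
```

The lug only shifted, to machine (-45,62) with yaw -1.06. I'll regrasp with the fingers closing nearly along machine x (world yaw +1.57), which keeps the gripper clear of the guard.

>>> {"fn": "drive_tool", "kwargs": {
  "travel": [
    [0,0,-3],
    [0,0,0],
    [0,0,0],
    [0,0,0],
    [0,0,0],
    [0,0,0],
    [0,0,0],
    [0,0,0],
    [0,0,0],
    [0,0,0]
  ],
  "spin": [0,-0.12,-0.12,-0.12,-0.12,-0.12,-0.12,-0.12,-0.12,-0.12]
}}

```text
time_s: 36.6
position: [0.5741, 0.0881, 0.1765]
ee_rot: [-2.78, -1.459, 0.007]
ft_force: [-0.7, -0.6, 0.1]
finger_gap: 0.428
gripper_force: 0.0
```

>>> {"fn": "drive_tool", "kwargs": {
  "travel": [
    [0,0,0],
    [0,0,0],
    [0,0,0],
    [0,0,0],
    [0,0,0],
    [0,0,0],
    [0,0,0]
  ],
  "spin": [-0.12,-0.12,-0.12,-0.12,-0.12,0,0]
}}

```text
time_s: 37.18
position: [0.5745, 0.088, 0.1772]
ee_rot: [-2.234, -2.205, 0.004]
ft_force: [-0.1, -0.3, -0.4]
finger_gap: 0.423
gripper_force: 0.0
```

```bash
python3 -c "
from h import *
m=np.load('mach.npy');w=tf(m,[-.041,.055,0])[0]
go(w[0],w[1],.047,1.57)"
```

```text
to [0.577 0.09  0.047 1.57 ] spin -0.012 then travel cm [ 0.19  0.25 13.02]
```

>>> {"fn": "drive_tool", "kwargs": {
  "travel": [
    [0.2,0.2,3],
    [0,0,3],
    [0,0,3],
    [0,0,2],
    [0,0,1],
    [0,0,0.7],
    [0,0,0.4],
    [0,0,0],
    [0,0,0]
  ],
  "spin": [0,0,0,0,0,0,0,0,0]
}}

```text
time_s: 37.93
position: [0.5784, 0.09, 0.049]
ee_rot: [2.232, 2.209, 0.002]
ft_force: [-0.2, 0.7, 0.5]
finger_gap: 0.426
gripper_force: 0.0
```

>>> {"fn": "drive_tool", "kwargs": {
  "travel": [
    [0,0,0],
    [0,0,0],
    [0,0,0],
    [0,0,0],
    [0,0,0],
    [0,0,0],
    [0,0,0]
  ],
  "spin": [0,0,0,0,0,0,0],
  "jaw": 0
}}

```text
time_s: 38.52
position: [0.5775, 0.0902, 0.0488]
ee_rot: [2.233, 2.21, 0.001]
ft_force: [-1.8, 1.3, 6.2]
finger_gap: 0.128
gripper_force: 22.7
```

Gripped at 12 mm, i.e. across the barrel. I'm carrying it to the tray.

>>> {"fn": "drive_tool", "kwargs": {
  "travel": [
    [0,0,-1],
    [0,0,-3],
    [0,0,-4],
    [0,0,-4],
    [-3,-1.5,0],
    [-4,-1.5,0],
    [-4,-1.5,0],
    [-4,-1.5,0],
    [-4,-1.5,0],
    [-4,-1.5,0]
  ],
  "spin": [0,0,0,0,0,0,0,0,0,0]
}}

```text
time_s: 39.35
position: [0.4865, -0.1359, 0.1687]
ee_rot: [2.231, 2.21, 0.001]
ft_force: [0.1, -1.2, 0.7]
finger_gap: 0.121
gripper_force: 21.4
```

>>> {"fn": "drive_tool", "kwargs": {
  "travel": [
    [-4,-1.5,0],
    [-4,-1.5,1],
    [-1.5,-1.2,2],
    [0,0,2],
    [0,0,2],
    [0,0,0],
    [0,0,0]
  ],
  "spin": [0,0,0,0,0,0,0]
}}

```text
time_s: 39.93
position: [0.4449, -0.2258, 0.0983]
ee_rot: [-2.232, -2.209, 0.001]
ft_force: [-0.4, -0.6, 0.1]
finger_gap: 0.122
gripper_force: 21.4
```

```bash
python3 -c "
from h import *
go(.446,-.236,.023,1.58)
im=oranges();cv2.imwrite('pics/s11.png',cv2.resize(im[220:370,120:270,::-1],(600,600),interpolation=2))" | tail -5
```

```text
24 [404. 183.] z.05 [0.641 0.351] z.01 [0.627 0.384]
79 [151. 232.] z.05 [ 0.298 -0.241] z.01 [ 0.269 -0.234]
39 [163. 245.] z.05 [ 0.349 -0.239] z.01 [ 0.322 -0.233]
64 [199. 283.] z.05 [ 0.494 -0.238] z.01 [ 0.474 -0.231]
64 [209. 299.] z.05 [ 0.541 -0.245] z.01 [ 0.523 -0.239]
```

View pics/s11.png

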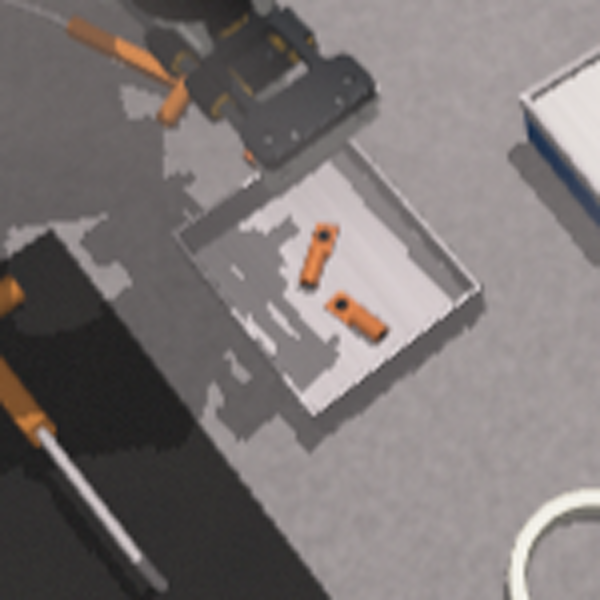

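The tray is unmoved and holds two lugs, at crop (320,255) and (358,318). I'm lowering the third into the free end.

>>> {"fn": "drive_tool", "kwargs": {
  "travel": [
    [-1,0,1],
    [0,0.2,2],
    [0,0,2],
    [0,0,1.5],
    [0,0,0.8],
    [0,0,0],
    [0,0,0]
  ],
  "spin": [0,0,0,0,0,0,0]
}}

```text
time_s: 40.57
position: [0.4478, -0.2363, 0.026]
ee_rot: [2.231, 2.21, 0.0]
ft_force: [-0.9, 0.8, -0.3]
finger_gap: 0.125
gripper_force: 21.4
```

>>> {"fn": "drive_tool", "kwargs": {
  "travel": [
    [0,0,0],
    [0,0,0],
    [0,0,0],
    [0,0,0],
    [0,0,-2],
    [0,0,-4],
    [0,0,-4],
    [0,0,-4],
    [0,0,-4],
    [0,0,-3]
  ],
  "spin": [0,0,0,0,0,0,0,0,0,0],
  "jaw": 2.4
}}

```text
time_s: 41.4
position: [0.4479, -0.2362, 0.2397]
ee_rot: [2.229, 2.207, 0.001]
ft_force: [0.5, -1.5, 0.0]
finger_gap: 0.259
gripper_force: 0.0
```

```bash
python3 -c "
from h import *
m=np.load('mach.npy')
print(bot.get_obs()['position'],bot.get_obs()['q'].round(2))
oranges()
print('hinge',tf(m,[.055,.092,.086]),'edge',tf(m,[.055,.092+.178*.416,.27]))" | tail -7
```

```text
20 [538. 231.] z.05 [0.969 0.471] z.01 [0.97 0.51]
39 [535. 237.] z.05 [0.972 0.449] z.01 [0.973 0.486]
382 [534. 253.] z.05 [0.994 0.406] z.01 [0.996 0.442]
19 [512. 255.] z.05 [0.96 0.36] z.01 [0.96  0.394]
119 [196. 280.] z.05 [ 0.483 -0.24 ] z.01 [ 0.462 -0.233]
65 [209. 299.] z.05 [ 0.542 -0.245] z.01 [ 0.524 -0.239]
hinge [[0.67662779 0.11536868 0.086     ]] edge [[0.68537972 0.18889766 0.27      ]]
```

All three lugs are in the tray and the pick is on its mat. Now I go over the open guard and come down behind it.

>>> {"fn": "drive_tool", "kwargs": {
  "travel": [
    [0,0,-3],
    [0,0,-4],
    [0,0,-3],
    [2,1.5,0],
    [3.4,1.8,0],
    [3.4,1.8,0],
    [3.4,1.8,0],
    [3.4,1.8,0],
    [3.4,1.8,0],
    [3.4,1.8,0]
  ],
  "spin": [0,0,0,0,0,0,0,0,0,0],
  "jaw": 0
}}

```text
time_s: 42.28
position: [0.5729, -0.0112, 0.3357]
ee_rot: [2.232, 2.21, 0.0]
ft_force: [0.8, -0.8, -0.9]
finger_gap: 0.009
gripper_force: 0.0
```

>>> {"fn": "drive_tool", "kwargs": {
  "travel": [
    [3.4,1.8,0],
    [3.4,1.8,0],
    [3.4,1.8,0],
    [3.4,1.8,0],
    [3.4,1.8,0],
    [3.4,1.8,0],
    [3.4,1.8,0],
    [3.4,0.9,0],
    [0,0,0],
    [0,0,0]
  ],
  "spin": [0,0,0,0,0,0,0,0,0,0]
}}

```text
time_s: 43.12
position: [0.7102, 0.2595, 0.3336]
ee_rot: [-2.229, -2.213, 0.003]
ft_force: [0.1, -0.4, 0.2]
finger_gap: 0.006
gripper_force: 0.0
```

```bash
python3 -c "
from h import *
go(.705,.26,.21,1.58);m=np.load('mach.npy');print(inv(m,bot.get_obs()['position']))"
```

```text
to [0.705 0.26  0.21  1.58 ] spin -0.016 then travel cm [ 0.05 -0.52 12.36]
[[0.07127165 0.23910543 0.33364704]]
```

>>> {"fn": "drive_tool", "kwargs": {
  "travel": [
    [0,0,3],
    [0,0,3],
    [0,0,3],
    [0,0,2],
    [0,0,1],
    [-1.5,-0.2,0],
    [-1.5,-0.2,0],
    [-1.5,-0.2,0],
    [-1.5,-0.2,0],
    [-1.5,-0.2,0]
  ],
  "spin": [0,0,0,0,0,0,0,0,0,0]
}}

```text
time_s: 43.95
position: [0.6999, 0.1803, 0.2177]
ee_rot: [2.232, 2.207, 0.004]
ft_force: [0.1, 0.4, -0.1]
finger_gap: 0.003
gripper_force: 0.0
```

>>> {"fn": "drive_tool", "kwargs": {
  "travel": [
    [-1.5,-0.2,0],
    [-1.5,-0.2,0],
    [-1.5,-0.2,0],
    [-1.5,-0.2,0],
    [-1.5,-0.2,0],
    [-1.5,-0.2,0],
    [-1.5,-0.2,0]
  ],
  "spin": [0,0,0,0,0,0,0]
}}

```text
time_s: 44.53
position: [0.6837, 0.0765, 0.215]
ee_rot: [-2.232, -2.21, 0.002]
ft_force: [-0.6, 2.2, -0.5]
finger_gap: 0.005
gripper_force: 0.6
```

>>> {"fn": "drive_tool", "kwargs": {
  "travel": [
    [-1.2,-0.15,0],
    [-1.2,-0.15,0],
    [-1.2,-0.15,0],
    [-1.2,-0.15,0],
    [-1.2,-0.15,0],
    [-1,-0.1,0],
    [0,0,0],
    [0,0,0],
    [0,0,0]
  ],
  "spin": [0,0,0,0,0,0,0,0,0]
}}

```text
time_s: 45.28
position: [0.6753, 0.0082, 0.2156]
ee_rot: [-2.232, -2.21, -0.001]
ft_force: [-0.4, -0.3, 0.6]
finger_gap: 0.007
gripper_force: 0.0
```

```bash
python3 -c "
from h import *
snap('scene','s12.png');im=bot.capture('side')
a=cv2.imread('pics/s12.png')[120:320,240:450];b=im[120:270,250:420,::-1]
c=np.zeros((600,800,3),np.uint8);c[:400,:420]=cv2.resize(a,(420,400),interpolation=2);c[:330,424:798]=cv2.resize(b,(374,330),interpolation=2)
cv2.imwrite('pics/c12.png',c)
m=np.load('mach.npy')
for n in('scene','side'):
  ci=bot.camera_info(n)
  print(n,'shut edge expected px',proj(ci,tf(m,np.array([[3,-86,90],[107,-86,90],[3,92,90]])/1e3)).round(0).tolist())
print(inv(m,bot.get_obs()['position']))
"
```

```text
scene shut edge expected px [[288.0, 258.0], [316.0, 291.0], [345.0, 220.0]]
side shut edge expected px [[312.0, 204.0], [344.0, 199.0], [297.0, 175.0]]
[[ 0.06629411 -0.01425802  0.21560015]]
```

View pics/c12.png

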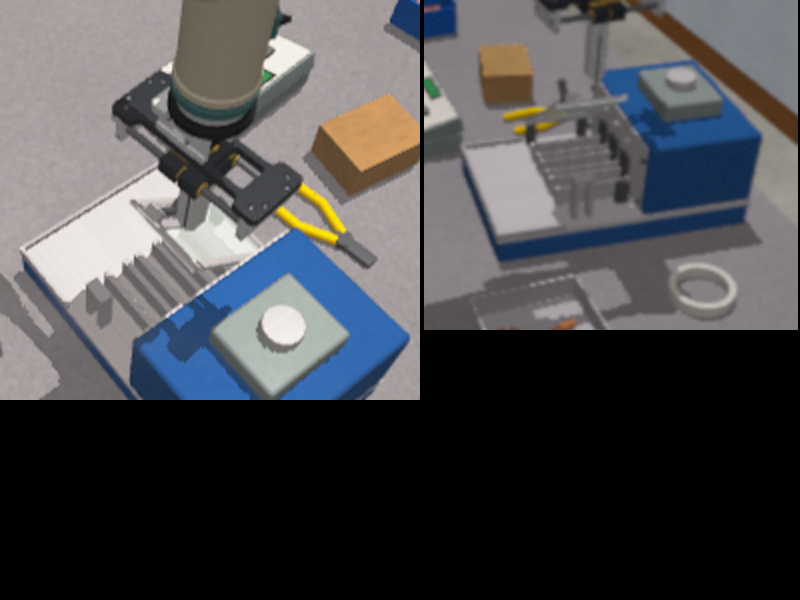

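The view shows the guard tipped past the fingers and falling, with its edge at side-crop (505–625,105) and the dark knob at (562,90). I'll let it settle, lift away, and locate the knob by image code.

>>> {"fn": "drive_tool", "kwargs": {
  "travel": [
    [0,0,0],
    [0,0,0],
    [0,0,0],
    [0,0,0],
    [3,0,-2],
    [4,0,-1],
    [4,0,0],
    [4,0,0],
    [4,0,0],
    [0,0,0]
  ],
  "spin": [0,0,0,0,0,0,0,0,0,0]
}}

```text
time_s: 46.22
position: [0.6762, 0.2062, 0.2453]
ee_rot: [-2.222, -2.216, -0.006]
ft_force: [-0.5, -1.0, 0.2]
finger_gap: 0.007
gripper_force: 0.0
```

```bash
cat >> h.py <<'E'
def dark(name,fn=None,thr=75):
    ci=bot.camera_info(name);im=bot.capture(name);m=np.load('mach.npy')
    if fn: cv2.imwrite('pics/'+fn,im[:,:,::-1])
    # region: prism above guard
    C=proj(ci,tf(m,np.array([[x,y,z] for x in(3,107) for y in (-115,92) for z in (80,140)])/1e3))
    x0,y0=C.min(0).astype(int);x1,y1=C.max(0).astype(int)
    k=(im[y0:y1,x0:x1].max(2)<thr).astype(np.uint8)
    n,l,s,c=cv2.connectedComponentsWithStats(k)
    out=[]
    for i in range(1,n):
        if s[i,4]>=6: out.append((s[i,4],(s[i,:4]+[x0,y0,0,0]).tolist(),(c[i]+[x0,y0]).round(1).tolist()))
    print(name,[x0,y0,x1,y1]);[print(o) for o in out];return im
E
python3 -c "
from h import *
m=np.load('mach.npy')
dark('side','d13.png');dark('scene','s13.png')
for n in('scene','side'):
  ci=bot.camera_info(n);print(n,proj(ci,tf(m,np.array([[30,-60,134],[30,-60,98],[30,-80,134],[30,-40,134]])/1e3)).round(0).tolist())
a=cv2.imread('pics/d13.png')
print(a[150:200:2,300:330:2].mean(2).astype(int))
"
```

```text
side [np.int64(296), np.int64(158), np.int64(348), np.int64(211)]
(np.int32(78), [330, 174, 14, 22], [336.6, 184.4])
(np.int32(17), [296, 179, 4, 6], [297.2, 182.0])
(np.int32(26), [314, 185, 4, 11], [315.7, 190.3])
(np.int32(62), [336, 202, 8, 9], [339.6, 206.1])
scene [np.int64(277), np.int64(207), np.int64(378), np.int64(299)]
(np.int32(7), [349, 219, 4, 4], [350.7, 220.3])
(np.int32(66), [303, 245, 12, 14], [309.3, 251.5])
scene [[304.0, 250.0], [304.0, 258.0], [297.0, 255.0], [311.0, 246.0]]
side [[319.0, 186.0], [318.0, 196.0], [321.0, 190.0], [317.0, 183.0]]
[[128 128 129 128 129 129 127 129 129 130 129 130 129 128 129]
 [126 128 128 128 129 128 129 130 128 129 130 128 129 126 101]
 [124 129 130 129 130 130 130 130 130 129 129 128 128 124  91]
 [122 129 128 130 130 130 129 128 129 130 128 128 127 122 108]
 [123 129 128 129 129 130 128 129 128 129 128 126 128 101  90]
 [123 129 128 129 130 129 128 128 127 129 130 130 128  85  82]
 [124 129 129 130 130 130 130 129 128 129 129 131 130 115  84]
 [122 129 130 129 129 130 131 130 128 130 130 129 129 113  83]
 [106 128 129 129 130 13
[... 347 characters left out ...]
3 150]
 [140 171 173 173 176 181 183 183 182 178 164 164 172 156 133]
 [152 160 177 182 183 182 182 182 183 179 164 164 174 172 141]
 [ 93 121 171 181 180 179 180 180 174 179 175 174 176 177 166]
 [ 88 151 170 178 177 177 177 160 101 143 174 174 174 174 173]
 [ 97 129 170 174 174 172 141  97  53 125 175 175 176 177 176]
 [ 91 101 160 172 175 167 141 108  51 135 175 174 176 176 175]
 [ 88 100 131 170 172 157  92  62  48 115 172 176 177 177 174]
 [ 91 107 116 160 168 156 123  81  49 102 151 173 174 174 174]
 [118  92  95 119 167 165 161 139  59  88 119 165 177 177 176]
 [129  90  92 102 148 167 154 141  86  93 116 147 175 175 175]
 [116 106  94  97 106 130 113 107 115 142 137 142 168 173 175]]
```

```bash
python3 -c "
from h import *
m=np.load('mach.npy');cs=bot.camera_info('scene');cd=bot.camera_info('side')
print('side top@134',inv(m,onz(cd,(316.3,184.6),.134)),'mid@117',inv(m,onz(cd,(316.2,190.5),.117)),'bot@100',inv(m,onz(cd,(316.2,196.5),.100)))
a=cv2.imread('pics/s13.png');print(a[240:264,296:322].max(2))
for p in([0.03,-.045,.134],[.03,-.045,.1]): print(proj(cs,tf(m,p)),proj(cd,tf(m,p)))
"
```

```text
side top@134 [[ 0.02599481 -0.04820306  0.134     ]] mid@117 [[ 0.02416008 -0.05593232  0.117     ]] bot@100 [[ 0.02239957 -0.06443922  0.1       ]]
[[230 230 231 229 229 230 231 231 230 231 231 228 195 189 151 179 218 230
  229 227 227 225 207 176 204 220]
 [230 231 230 230 229 228 229 231 230 231 231 232 232 227 199 218 229 228
  226 224 212 212 199 206 226 220]
 [229 231 231 230 231 229 229 230 231 231 231 231 232 230 230 229 227 226
  225 207 171 199 226 226 226 222]
 [229 230 231 230 230 231 230 229 230 231 231 230 230 229 225 209 218 224
  218 203 195 220 225 223 208 219]
 [229 229 229 231 230 230 230 229 229 231 231 230 226 203 182 129 165 191
  212 226 218 219 217 196 136 176]
 [230 230 229 230 231 230 230 230 230 230 229 226 204 111  65  68  70 112
  195 217 217 215 189 125 101 111]
 [230 231 229 230 230 232 230 231 230 228 227 223 172  61  66  71  67  75
  133 201 218 214 177 126 102  97]
 [230 231 230 229 230 230 229 229 228 225 226 221 171  62  67  69  67  62
   79 151 211 218 214 180 120  87]
 [230 230 231 230 230 230 228 226 226 227 224 215 177  58  62  64  63  60
   74
[... 1085 characters left out ...]
  217 185 130 128 152 206 227 227]
 [201 217 215 193 130  99  88  78  83  97 112 132 132 135 136 136 134 147
  185 129 149 175 199 227 227 227]
 [151 210 217 215 179 113  72  81 114 131 132 133 135 136 135 133 133 131
  127 147 196 219 219 225 227 227]
 [110 169 210 218 215 175 131 156 131 132 134 135 136 135 134 132 129 153
  181 198 219 219 219 220 225 226]
 [109 111 172 218 218 214 188 210 133 135 137 136 134 133 131 128 148 205
  226 224 221 219 218 219 221 225]
 [131 104 119 191 196 182 179 215 174 136 135 133 132 131 153 174 198 225
  226 226 224 220 219 218 220 221]]
[[309.73270624 246.9447012 ]] [[317.19242589 183.89260571]]
[[309.01406083 254.34882873]] [[316.56023915 192.79403584]]
```

```bash
python3 -c "
from h import *
m=np.load('mach.npy');cs=bot.camera_info('scene');cd=bot.camera_info('side')
for a,b in(((311.1,249.3),(316.2,190.5)),((311.1,246),(316.2,186))):
  X,e=tri((cs,a),(cd,b));print(inv(m,X).round(4),e.round(4))
a=inv(m,onz(cs,(311.1,249.5),.118));print(a)
o=bot.get_obs();print(inv(m,o['position']))
for y in(-.005,): 
  w=tf(m,[.029,y,.118])[0];go(w[0],w[1],.2,1.58-.127+.0);go(w[0],w[1],.2,1.58)
"
```

```text
[[ 0.0281 -0.0381  0.1072]] 0.0045
[[ 0.0276 -0.0388  0.1241]] 0.0031
[[ 0.03032604 -0.04026979  0.118     ]]
[[0.0451492  0.17564    0.24522942]]
to [0.639 0.022 0.2   1.453] spin 0.111 then travel cm [-18.06  -1.63   4.52]
to [0.639 0.022 0.2   1.58 ] spin -0.016 then travel cm [-17.71  -3.9    4.52]
```

The knob is at machine (29,-40) mm at the expected height, so the guard is shut. I'm turning the gripper to the machine yaw.

>>> {"fn": "drive_tool", "kwargs": {
  "travel": [
    [0,0,0],
    [0,0,0],
    [0,0,0],
    [0,0,0],
    [0,0,0],
    [0,0,0],
    [0,0,0],
    [0,0,0],
    [0,0,0],
    [0,0,0]
  ],
  "spin": [0.122,0.122,0.122,0.122,0.122,0.122,0.122,0.122,0.122,0.122]
}}

```text
time_s: 47.15
position: [0.6773, 0.1955, 0.2457]
ee_rot: [3.097, 0.52, -0.0]
ft_force: [0.2, -0.1, 0.1]
finger_gap: 0.005
gripper_force: 0.0
```

>>> {"fn": "drive_tool", "kwargs": {
  "travel": [
    [0,0,0],
    [0,0,0],
    [0,0,0],
    [0,0,0],
    [0,0,0],
    [0,0,0]
  ],
  "spin": [0.122,0.122,0.122,0.122,0,0]
}}

```text
time_s: 47.65
position: [0.6772, 0.1962, 0.2456]
ee_rot: [3.133, -0.229, 0.0]
ft_force: [0.6, -0.7, -0.6]
finger_gap: 0.005
gripper_force: 0.0
```

```bash
python3 -c "
from h import *
m=np.load('mach.npy')
w=tf(m,[.029,0.0,.118])[0];go(w[0],w[1],.115,-.118)"
```

```text
to [ 0.64   0.027  0.115 -0.118] spin -0.028 then travel cm [-1.71 17.24 13.06]
```

>>> {"fn": "drive_tool", "kwargs": {
  "travel": [
    [0,3,0],
    [-0.5,4,0],
    [-0.5,4,0],
    [-0.7,4,1],
    [0,2.2,3],
    [0,0,3],
    [0,0,3],
    [0,0,2],
    [0,0,0.8],
    [0,0,0]
  ],
  "spin": [-0.028,0,0,0,0,0,0,0,0,0]
}}

```text
time_s: 48.48
position: [0.6374, 0.0288, 0.1155]
ee_rot: [3.136, -0.186, -0.007]
ft_force: [0.0, 0.4, -0.0]
finger_gap: 0.004
gripper_force: 0.0
```

```bash
python3 -c "
from h import *
m=np.load('mach.npy');o=bot.get_obs();print(inv(m,o['position']),o['ft_force'])"
```

```text
[[0.02629202 0.00142023 0.11549996]] [ 0.03819221  0.4105208  -0.002305  ]
```

>>> {"fn": "drive_tool", "kwargs": {
  "travel": [
    [0.25,0.5,0],
    [0,0.7,0.1],
    [0,0.6,0],
    [0,0.5,0],
    [0,0.4,0],
    [0,0.4,0],
    [0,0.4,0],
    [0,0,0]
  ],
  "spin": [0,0,0,0,0,0,0,0]
}}

```text
time_s: 49.15
position: [0.6377, -0.0064, 0.1173]
ee_rot: [3.136, -0.188, 0.002]
ft_force: [0.9, 0.7, 2.9]
finger_gap: 0.002
gripper_force: 1.0
```

>>> {"fn": "drive_tool", "kwargs": {
  "travel": [
    [0,0.3,0],
    [0,0.3,0],
    [0,0.3,0],
    [0,0.3,0],
    [0,0,0]
  ],
  "spin": [0,0,0,0,0]
}}

```text
time_s: 49.57
position: [0.6362, -0.0183, 0.117]
ee_rot: [3.135, -0.188, 0.002]
ft_force: [0.6, 0.7, 3.2]
finger_gap: 0.006
gripper_force: 1.7
```

```bash
python3 -c "
from h import *
m=np.load('mach.npy');o=bot.get_obs();print(inv(m,o['position']),o['ft_force'])"
```

```text
[[ 0.03067459 -0.04553355  0.11698845]] [0.6366121  0.70846537 3.21541507]
```

```bash
python3 -c "
from h import *
m=np.load('mach.npy');cs=bot.camera_info('scene');cd=bot.camera_info('side')
a=dark('side','d14.png');print(a[176:202,302:330].max(2))
b=dark('scene','s14.png');print(b[240:264,290:316].max(2))
P=inv(m,bot.get_obs()['position'])
print('tcp px',proj(cd,tf(m,P)),proj(cs,tf(m,P)))
"
```

```text
side [np.int64(296), np.int64(158), np.int64(348), np.int64(211)]
(np.int32(273), [307, 158, 33, 11], [323.8, 162.3])
(np.int32(54), [330, 176, 14, 20], [337.2, 185.5])
(np.int32(13), [296, 179, 4, 6], [297.2, 181.6])
(np.int32(37), [314, 188, 6, 9], [317.1, 192.0])
(np.int32(59), [336, 202, 8, 9], [339.6, 206.1])
[[177 182 184 183 183 180 178 177 176 179 179 169 132 103 100 104 107 107
  107 108 118 132 138 132 136 152 152 118]
 [189 192 191 189 185 182 180 180 181 184 184 172 132 101  93 100 105 106
  108 116 135 158 164 160 155 165 164 132]
 [185 185 184 182 179 180 182 185 186 187 185 171 131 101  97 104 106 108
  108 120 144 167 177 176 166 160 166 155]
 [179 179 179 180 182 184 185 187 187 187 185 170 124  97 100 104 107 107
  109 119 145 170 182 183 172 157 161 167]
 [178 180 182 185 186 187 187 187 187 188 186 170 123  98  99 105 107 106
  109 119 145 172 186 188 180 170 165 169]
 [177 181 186 188 188 189 190 190 192 192 190 175 126  98 100 105 107 107
  110 125 154 174 185 187 183 177 169 162]
 [177 181 188 192 193 194 195 195 194 194 191 174 126  97 101 106 107 107
  110 12
[... 4512 characters left out ...]
 131 137 135 132 100  66  67  59  55  52  56  78 116
  135 136 137 139 139 139 137 135]
 [165 137 146 143 132 113 130 136 135 121  82  70  67  60  76 101 114 135
  136 138 139 139 138 137 135 132]
 [190 148 139 144 132  93 105 132 137 134 111  79  63  79 115 134 137 136
  138 139 139 138 137 135 130 149]
 [160 176 121 129 114  73  75 108 133 137 133 113 100 115 135 137 138 139
  140 139 137 135 133 158 185 202]
 [143 166 106  84  67  68  71  77 118 136 135 135 133 136 137 138 139 140
  137 135 136 130 154 210 229 227]
 [134 134 115  82  71  69  67  67  92 127 129 123 123 137 138 139 139 137
  136 136 156 178 203 229 230 229]]
tcp px [[317.08771947 188.43228366]] [[309.41558014 250.98104737]]
```

The knob has moved about 20 mm, from scene column 311 to 304. I'm pushing on until it stops.

>>> {"fn": "drive_tool", "kwargs": {
  "travel": [
    [0,0.2,-0.1],
    [0,0.2,0],
    [0,0.2,0],
    [0,0,0]
  ],
  "spin": [0,0,0,0]
}}

```text
time_s: 50.0
position: [0.6351, -0.023, 0.1174]
ee_rot: [-3.135, 0.188, 0.001]
ft_force: [1.2, 2.9, 3.3]
finger_gap: 0.006
gripper_force: 2.1
```

>>> {"fn": "drive_tool", "kwargs": {
  "travel": [
    [0,0.2,0],
    [0,0.2,0],
    [0,0,0]
  ],
  "spin": [0,0,0]
}}

```text
time_s: 50.25
position: [0.6348, -0.0239, 0.1178]
ee_rot: [-3.129, 0.188, -0.0]
ft_force: [2.3, 10.6, 3.4]
finger_gap: 0.004
gripper_force: 4.7
```

>>> {"fn": "drive_tool", "kwargs": {
  "travel": [
    [0,0.2,0],
    [0,0,0],
    [0,0,0],
    [0,-1,0],
    [0,-2,0],
    [0,-2,-2],
    [0,-2,-4],
    [0,-2,-4],
    [0,-4,-2],
    [0,-4,0]
  ],
  "spin": [0,0,0,0,0,0,0,0,0,0]
}}

```text
time_s: 51.08
position: [0.6562, 0.1329, 0.2363]
ee_rot: [3.134, -0.191, 0.014]
ft_force: [1.3, 0.8, 0.4]
finger_gap: 0.007
gripper_force: 0.0
```

```bash
python3 -c "
from h import *
m=np.load('mach.npy');cs=bot.camera_info('scene');cd=bot.camera_info('side')
b=snap('scene','s15.png');a=snap('side','d15.png')
print(b[246:264,292:316].max(2));print(a[178:204,306:328].max(2))
for y in(-.04,-.06,-.066): print(y,proj(cs,tf(m,[[.03,y,.134],[.03,y,.118]])).round(1).tolist(),proj(cd,tf(m,[[.03,y,.134],[.03,y,.118]])).round(1).tolist())
print(bot.get_obs()['position'])
"
```

```text
[[149 160 210 215 232 232 231 231 232 232 232 232 227 191 191 185 143 141
  134 132 132 121 111 129]
 [150 150 148 161 216 232 232 231 231 232 232 231 229 228 226 198 139 135
  133 134 131 117  98 112]
 [152 151 149 148 160 213 216 232 231 231 230 226 206 207 198 135 133 133
  134 135 134 121 103 101]
 [150 152 150 149 152 174 205 232 229 210 206 187 135 139 135 131 133 134
  133 118 114 122 120 104]
 [149 150 153 163 189 219 231 227 199 119 118  90 101 120 133 134 134 132
  115  78  68  93 121 121]
 [148 153 180 212 225 231 230 221 113  65  69  66  66  93 135 132 119 108
   81  67  68  74 101 134]
 [197 190 220 231 230 229 227 207  63  67  70  70  64  80 133 115  80  65
   67  69  67  69  92 135]
 [233 226 232 230 229 227 201 158  60  66  69  69  64  69 107  83  67  69
   68  68  67  83 109 135]
 [234 230 230 229 227 199 136 124  62  62  65  64  60  58  64  67  70  67
   66  72  90 115 134 135]
 [239 231 229 227 218 136 132 126  68  55  56  55  55  63  69  69  67  67
   81 108 122 133 135 136]
 [242 235 228 218 192 133 134 129  62  51  51  51  52  66  69  67  72  89
  116 133 135 13
[... 2689 characters left out ...]
 164 172 166 158 148 126 104  96  99  96  92  96 104 113
  124 130 134 146]
 [110 128 114 119 150 171 174 169 162 149 119 101 102 104 104 104 108 110
  110 110 114 121]
 [ 98 108 103 104 134 166 176 176 172 164 143 107  99 107 108 106 106 106
  107 106 107 107]
 [ 90  93  95  97 117 153 176 177 170 165 149 110  96 102 104 101 102 100
   99  97  98 101]
 [ 89  91  93  94 104 133 160 160 149 141 126  97  89  95  96  92  91  92
   90  91  94  98]]
-0.04 [[311.5, 245.8], [311.1, 249.3]] [[316.7, 183.1], [316.4, 187.3]]
-0.06 [[304.5, 250.4], [304.2, 253.9]] [[318.7, 186.5], [318.4, 190.7]]
-0.066 [[302.4, 251.8], [302.1, 255.3]] [[319.3, 187.5], [319.0, 191.7]]
[0.65398242 0.13857626 0.23128728]
```

The knob's final shift is about 9 px, i.e. 25.5 mm: the bolt is home and the guard shut. Next is RESET.

>>> {"fn": "drive_tool", "kwargs": {
  "travel": [
    [-2.2,-2.8,0],
    [-2.4,-2.8,0],
    [-2.4,-2.8,0],
    [-2.4,-2.8,0],
    [-2.4,-2.8,0],
    [-2.4,-2.8,0],
    [-2.4,-2.8,1],
    [-2.2,-3,3],
    [0,0,3],
    [0,0,0]
  ],
  "spin": [0,0,0,0,0,0,0,0,0,0]
}}

```text
time_s: 52.02
position: [0.4915, 0.374, 0.1579]
ee_rot: [3.126, -0.182, -0.017]
ft_force: [0.1, 0.5, -1.1]
finger_gap: 0.005
gripper_force: 0.0
```

```bash
python3 -c "
from h import *
go(.494,.385,.069,-.118)"
```

```text
to [ 0.494  0.385  0.069 -0.118] spin 0.002 then travel cm [ 0.12 -1.12  8.89]
```

>>> {"fn": "drive_tool", "kwargs": {
  "travel": [
    [0.1,-1.1,2],
    [0,0,2.5],
    [0,0,2],
    [0,0,1],
    [0,0,0.5],
    [0,0,0.4],
    [0,0,0],
    [0,0,0]
  ],
  "spin": [0,0,0,0,0,0,0,0]
}}

```text
time_s: 52.68
position: [0.4998, 0.3872, 0.0817]
ee_rot: [-3.135, 0.188, -0.002]
ft_force: [0.1, 0.0, 0.4]
finger_gap: 0.007
gripper_force: 0.0
```

>>> {"fn": "drive_tool", "kwargs": {
  "travel": [
    [0,0,0.3],
    [0,0,0.3],
    [0,0,0.3],
    [0,0,0.2],
    [0,0,0],
    [0,0,0]
  ],
  "spin": [0,0,0,0,0,0]
}}

```text
time_s: 53.18
position: [0.4987, 0.3873, 0.0694]
ee_rot: [3.136, -0.187, -0.0]
ft_force: [0.0, 0.0, 0.8]
finger_gap: 0.006
gripper_force: 0.0
```

>>> {"fn": "drive_tool", "kwargs": {
  "travel": [
    [-0.4,0.2,0],
    [0,0,0.2],
    [0,0,0.3],
    [0,0,0.3],
    [0,0,0.2],
    [0,0,0],
    [0,0,0]
  ],
  "spin": [0,0,0,0,0,0,0]
}}

```text
time_s: 53.77
position: [0.4954, 0.3857, 0.0619]
ee_rot: [-3.136, 0.187, -0.004]
ft_force: [-1.5, -2.8, 12.5]
finger_gap: 0.003
gripper_force: 6.6
```

RESET is right down at 12.5 N. Next is INDEX.

>>> {"fn": "drive_tool", "kwargs": {
  "travel": [
    [0,0,-2],
    [0,0,-3],
    [0.2,2.5,0],
    [0.3,3.5,0],
    [0.3,3.5,0],
    [0.3,3.4,0],
    [0,0,0],
    [0,0,1.5],
    [0,0,1],
    [0,0,0]
  ],
  "spin": [0,0,0,0,0,0,0,0,0,0]
}}

```text
time_s: 54.6
position: [0.4885, 0.256, 0.0823]
ee_rot: [3.134, -0.187, -0.007]
ft_force: [-1.1, -0.2, 0.5]
finger_gap: 0.011
gripper_force: 0.0
```

```bash
python3 -c "
from h import *
go(.492,.255,.062,-.118)"
```

```text
to [ 0.492  0.255  0.062 -0.118] spin -0.001 then travel cm [0.36 0.06 2.03]
```

>>> {"fn": "drive_tool", "kwargs": {
  "travel": [
    [0.3,0,0.5],
    [0,0,0.5],
    [0,0,0.3],
    [0,0,0.3],
    [0,0,0.3],
    [0,0,0.2],
    [0,0,0],
    [0,0,0]
  ],
  "spin": [0,0,0,0,0,0,0,0]
}}

```text
time_s: 55.27
position: [0.4941, 0.2564, 0.0643]
ee_rot: [-3.135, 0.187, -0.003]
ft_force: [0.8, -0.6, 4.2]
finger_gap: 0.004
gripper_force: 2.1
```

>>> {"fn": "drive_tool", "kwargs": {
  "travel": [
    [0,0,0.2],
    [0,0,0.2],
    [0,0,0.1],
    [0,0,0],
    [0,0,0]
  ],
  "spin": [0,0,0,0,0]
}}

```text
time_s: 55.68
position: [0.4947, 0.2565, 0.0619]
ee_rot: [-3.134, 0.187, -0.007]
ft_force: [-2.4, -0.7, 20.2]
finger_gap: 0.004
gripper_force: 10.0
```

INDEX is right down at 20 N. Next is START.

>>> {"fn": "drive_tool", "kwargs": {
  "travel": [
    [0,0,-2],
    [0,0,-2],
    [-2,0,0],
    [-2,0.2,0],
    [-1.4,0,0],
    [0,0,0],
    [0,0,1.5],
    [0,0,1],
    [0,0,0.5],
    [0,0,0]
  ],
  "spin": [0,0,0,0,0,0,0,0,0,0]
}}

```text
time_s: 56.52
position: [0.4386, 0.2599, 0.0669]
ee_rot: [3.134, -0.187, -0.005]
ft_force: [0.6, 0.2, 0.4]
finger_gap: 0.003
gripper_force: 0.0
```

>>> {"fn": "drive_tool", "kwargs": {
  "travel": [
    [0,0,0.5],
    [0,0,0.3],
    [0,0,0.3],
    [0,0,0.2],
    [0,0,0],
    [0,0,0]
  ],
  "spin": [0,0,0,0,0,0]
}}

```text
time_s: 57.02
position: [0.44, 0.2605, 0.0561]
ee_rot: [-3.136, 0.187, -0.002]
ft_force: [0.8, -1.1, 1.8]
finger_gap: 0.006
gripper_force: 1.3
```

>>> {"fn": "drive_tool", "kwargs": {
  "travel": [
    [0,0,0.3],
    [0,0,0.3],
    [0,0,0.2],
    [0,0,0],
    [0,0,0]
  ],
  "spin": [0,0,0,0,0]
}}

```text
time_s: 57.43
position: [0.4412, 0.2606, 0.0506]
ee_rot: [-3.135, 0.186, -0.007]
ft_force: [-1.9, -3.9, 21.0]
finger_gap: 0.006
gripper_force: 10.6
```

>>> {"fn": "drive_tool", "kwargs": {
  "travel": [
    [0,0,-2],
    [0,0,-4],
    [0,0,-4],
    [0,0,-4],
    [0,0,-4],
    [0,0,0],
    [0,0,0],
    [0,0,0]
  ],
  "spin": [0,0,0,0,0,0,0,0]
}}

```text
time_s: 58.1
position: [0.4383, 0.2603, 0.2264]
ee_rot: [3.135, -0.187, -0.003]
ft_force: [-0.3, 0.1, -0.7]
finger_gap: 0.007
gripper_force: 0.0
```

```bash
python3 -c "
from h import *
oranges();b=snap('scene','s16.png');print(b[250:258,296:308].max(2))
a=cv2.imread('pics/s2.png').astype(int);d=np.abs(cv2.imread('pics/s13.png').astype(int)-b[:,:,::-1].astype(int)).max(2)
k=b[...].max(2)
ci=bot.camera_info('scene');print('pick px',proj(ci,[[.368,-.415,.02],[.46,-.415,.045]]))" | tail -14
```

```text
17 [557. 225.] z.05 [0.993 0.523] z.01 [0.995 0.564]
157 [157. 235.] z.05 [ 0.316 -0.235] z.01 [ 0.288 -0.228]
119 [196. 280.] z.05 [ 0.483 -0.24 ] z.01 [ 0.462 -0.233]
64 [209. 299.] z.05 [ 0.541 -0.245] z.01 [ 0.523 -0.239]
[[228 228 227 222 193 125 134 140 160 189 211 213]
 [226 226 225 216 118  89  98 101  99 143 214 211]
 [225 224 222 199  74  87  99 104  90 120 212 181]
 [224 224 218 182  66  79  88  90  82  99 171 121]
 [224 221 215 195  68  66  70  75  71  75  94  98]
 [219 215 211 199  83  53  55  58  62  89 102  99]
 [211 213 213 202  72  50  49  49  57  92  97  86]
 [213 210 187 175  49  52  50  51  55  80  81  99]]
pick px [[108.77829505 300.37649157]
 [126.39034005 323.99792681]]
```

START is right down at 21 N, the lugs and knob are where they should be, and the arm is clear. Handing in.

```bash
python3 -c "
from h import *
print(bot.finish_job())"
```

```text
the job is handed in; nothing more can be done
None
```

I handed the job in at about 58 s: all steps were carried out in order, with all three lugs in the tray and the pick back on its mat. The bolt looked home (about 25.5 of 26 mm by camera) and each key bottomed out at 12–21 N, but the hand-in returned no verdict, so I don't know the judged result.

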